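Take the filter plate out of the analyser and show it

TASK

On the low white analyser unit, push the latch slide outward, away from the flap, until it clicks home, then lift the flap by its bar until it stands upright on its own and leave it standing open. Draw the filter plate up out of its guides by the tab and hold it upright, still, over the middle of the steel tray, its lower edge about 10 cm above it, touching nothing else; finish while still holding it there, do not put it down. Leave the tube rack, the bottle and the slide box where they stand.

Things in the scene. Friction and masses are not known exactly. Their poses are not given: they have to be found in the camera images.
- console: Low white analyser unit, fixed on the bench, 120 mm high, perhaps turned a little. Origin on the bench under the middle of its filter well, x away from its front, y left, z up; in its frame the casing reaches from x -66 (front face, toward the robot) to +144 mm and y -150 to +110 mm. The flap covers the well.
- well (a point): Middle of the filter well's floor, 20 mm above the bench; axes as the console's. The well is open at the top (120 mm above the bench), 110 x 110 mm. Black guides on its two y walls (|y| above 28 mm, tops 70 mm above the bench) leave a 16 mm slot across the middle, in which the filter plate stands, its flat faces looking along x.
- latch (a joint): Latch slide on the casing's top, -y of the flap: grey carriage, black stub, steel tongue that lies over the flap's edge and blocks it. 0 = locked, 0.030 m = fully out; slides along console -y; starts 0 to 8 mm out. Tongue clear of the flap from 14 mm on. A spring detent (about 6 N, friction included, hardest near 16 mm) must be passed; it then holds.
- latch_stub (a point): Centre of the top face of the latch's black stub, 162 mm above the bench; moves with the latch. The stub is 30 mm long (console x), 16 mm thick (console y) and stands 27 mm above the grey carriage (40 mm wide in y, top 135 mm above the bench). Between stub and flap lies the steel tongue, top 136 mm above the bench.
- flap (a joint): White flap over the well: 0 = closed, grows as it opens, to 2.0 rad at most; 1.57 = vertical. Hinge along the console's y at the far side of the well. The hinge is stiff (about 0.3 N m): the flap stays where it is left; opened beyond vertical it leaves more room over the well. Blocked while the latch is locked.
- flap_hinge (a point): Middle of the flap's hinge axis, 62 mm beyond the well's middle (console x), 124 mm above the bench; its frame turns with the flap (y = hinge axis). The flap is 127 mm deep, 130 mm wide (y), 8 mm thick.
- flap_bar (a point): Middle of the flap's steel grip bar: round, 10 mm thick, along the hinge direction, 100 mm long, 170 mm from the hinge axis in the flap's plane. Closed, it stands 42 mm in front of the casing's front face, 124 mm above the bench, with a 38 mm gap between bar and flap edge for a finger; arms at both ends. It can be pinched from above and turns between the finger pads.
- filter: Grey filter plate, 12 mm thick (its x), 80 mm wide (its y), 60 mm high, with a tab on top; 88 mm high over all, 0.08 to 0.17 kg. Origin at the middle of its lower edge, z up along the plate. Starts hidden under the flap, loose and upright in the guides, lower edge 20 mm above the bench.
- filter_tab (a point): Middle of the filter plate's tab, 74 mm above its lower edge; the tab is 12 mm thick (filter x), 36 mm wide (y), 28 mm high, its top 12 mm below the casing's top at the start.
- tray: Flat open steel tray, 150 x 150 x 20 mm, fixed on the bench to the left or right of the console. Origin under its middle.
- rack: Aluminium tube rack with capped tubes, 140 x 100 mm, 76 mm high, loose, on the other side of the console. Origin under its middle. Leave alone.
- bottle: Brown glass bottle with white cap, 50 mm across, 100 mm high, loose. Origin under its middle. Leave alone.
- slidebox: Cardboard slide box with white lid, 92 x 72 x 47 mm, loose. Origin under its middle. Leave alone.
There are look-alikes about, which are no part of the job. Several things look just like the tray: the one meant starts farthest to the robot's left.

How it is judged (in metres and radians):
On the way, in this order (a step that is already met when the one before it is completed fails the run):
1. the latch slide is clicked home past its detent (value of joint latch above 0.026 m and value of joint flap below 0.2 rad), for 0.2 s.
2. the flap stands open (value of joint latch above 0.026 m and value of joint flap above 1.2 rad), for 0.2 s.
3. the filter plate is drawn clear of the unit (z of filter in the frame of console above 0.115 m and contact force between the fingers and filter above 1 N and value of joint flap above 1.2 rad), for 0.1 s.
At the end, for the whole second after the job is handed in: The gripper still holds the filter plate, upright within 15 degrees and still (under 30 mm/s), lower edge 55 to 190 mm above the bench and within 50 mm horizontally of the tray's middle, touching nothing but the fingers; the flap is open beyond 1.2 rad and the latch past 26 mm (all of step 2 and horizontal distance between filter and tray below 0.05 m and height (world z) of filter between 0.055 and 0.19 m and angle between filter's own z axis and vertical below 0.26 rad and linear speed of filter below 0.03 m/s and angular speed of filter below 0.3 rad/s and contact force between the fingers and filter above 1 N and contact force between filter and console below 0.1 N and contact force between filter and tray below 0.1 N and contact force between filter and rack below 0.1 N and contact force between filter and bottle below 0.1 N and contact force between filter and slidebox below 0.1 N); the arm keeps its last pose, push and grip.
It fails at once if the tube rack is disturbed (distance of rack from where it was at the start of the episode above 0.03 m or angle between rack's own z axis and vertical above 0.35 rad).
It fails at once if the brown bottle is disturbed (distance of bottle from where it was at the start of the episode above 0.03 m or angle between bottle's own z axis and vertical above 0.35 rad).
It fails at once if the slide box is disturbed (distance of slidebox from where it was at the start of the episode above 0.03 m or angle between slidebox's own z axis and vertical above 0.35 rad).
It also fails if it takes over 69 s, if anything falls off the work surface, if the arm or the gripper's body presses on something with over 40 N, if the wrist force passes 120 N, or if a joint passes its speed limit or range.

ROBOT

A 7-joint arm with a two-finger parallel gripper is mounted at the origin on the work surface. World frame = base frame: x ahead of the robot, y to its left, z up, the work surface at z = 0. Lengths are in mm, angles in rad, forces in N, time in s.
With the tool pointing down it reaches from about 425 to 825 mm from the base axis. Payload 3.6 kg.
Tool frame: the origin (TCP) lies on the centre line of the jaws, within the pads' length; the fingertips stand 14 mm ahead of it and the grasp point (between the pads) lies 5 mm behind it; z points along the fingers, y is the direction in which the jaws open and shut (so a half turn about z gives the same grasp; the last joint's range is limited). The gripper opens to 85 mm and grips with 20 to 120 N. Pads are 22 mm wide; open, the fingers measure 114 mm over their backs; the gripper's body (76 mm by 85 mm) begins 54 mm behind the grasp point. The pads swing forward as they close: fully open they stand 13 mm farther back than shut.
Start: joints at [1.208, 0.615, -0.013, 1.423, 0.008, 1.103, -0.04], TCP at [214.815, -613.446, 217.597] pointing down, gripper open.
Joint ranges: [-3.12, 3.12], [-0.3, 2.06], [-1.34, 1.32], [0.26, 2.42], [-1.36, 4.5], [0.01, 1.98], [-2.84, 2.84]. Speed limits (rad/s): [2.79, 2.79, 3.14, 3.14, 3.14, 3.14, 3.14].

INTERFACE

Orientations are given as a 3x3 rotation matrix whose columns are the frame's x, y, z axes.
In Python, from cell import read_state, snapshot, get_calibration, close_job gives the robot as it stands.
- The arm moves only by the tool move_arm, never from a script. Its argument "rows" is one flat list of numbers, 7 for each row, row after row: the turn, a rotation vector about the world's x, y, z in rad, then the shift along the world's x, y, z in mm, then the opening, from -1 (shut) to 1 (fully open), so that 0 is half open. In form: [rx, ry, rz, x, y, z, hand, rx, ry, rz, x, y, z, hand, ...]. A call has 1 to 5 rows; each row shifts and turns the commanded pose from where the row before left it; what a row does not reach is not made up. A row lasts 1/12 s, in which the tool goes at most 41.7 mm and 7.16 degrees, less where a joint would pass 70% of its speed; a pose out of reach is approached as far as the arm can. A call with a gripper value outside its range is refused whole. The fingers move at their own pace and stop on an object; "grip_force" is the grip in N (left out, the last holds). Time passes only in rows, so rows that do not move let the fingers close. It gives the time, the measured TCP pose, the force and the opening at its end, in the units of the state.
- read_state(): the state, without advancing time (a new reading comes with each control period).
- snapshot(name): name is "scene" or "top" or "wrist"; returns the picture (480x640x3 uint8, red, green, blue); there is no depth.
- get_calibration(name): a dict with "fx", "fy", "cx", "cy" (pixels), "k1" (the pictures are not rectified: a ray, as slopes to the right and down, at radius r is drawn at 1 + k1 r^2 times it, then the intrinsics apply), "extrinsics" (4x4, takes a point from camera to world coordinates); the wrist camera has in their place "T_tool_cam" (4x4, takes a point from camera to tool coordinates, whose origin is the TCP and whose axes are the flange's). Camera axes: x right, y up, looking along -z (the intrinsics and any distortion apply to the point x, -y, -z); pixel columns grow to the right and rows downward; lengths in mm; the calibration is good to about 2 mm. A picture is of the moment at which its call begins: read the wrist's pose just before it. get_calibration takes no time and is no camera call.
- close_job(): hands the job in, once; it reports no verdict.
The state is a dict: "time": time; "joint_pos": joint angles; "joint_velocities": joint speeds; "joint_efforts": joint torques, N m; "position": TCP position; "ee_rot": TCP orientation; "contact_force": force on the tool from outside, world axes, zero at the start; "ft_torque": the same for the moment, N m; "width": finger opening in mm.
Only numpy, scipy, OpenCV 4.12 (cv2) and the standard library are available. Lean on these libraries where they do the work, as an engineer would, in place of code of your own. Each camera call takes 0.05 s, during which the arm holds its last target.

## Working session

There is one attempt and no reset: what is moved stays moved. The work goes in short steps, Python scripts to look and compute and a tool call to move; the robot and the scene stay as the last step left them, time stands still between calls to the robot, and variables do not carry over. Pictures are saved under pics/ and viewed, and the job is handed in when it is done.

Besides the shell and the picture viewer there is one more tool, called after ">>>" as a command line: name --argument value ..., lists and objects as JSON in quotes. move_arm: Moves the arm, as the interface text tells. Its arguments: {"type":"object","properties":{"rows":{"type":"array","items":{"type":"number"}},"grip_force":{"type":"number"}},"required":["rows"]}

```bash
mkdir -p pics; ls; python3 - <<'E'
from cell import *
import cv2,json
s=read_state(); print(s)
for n in("scene","top","wrist"):
    im=snapshot(n); cv2.imwrite(f"pics/{n}0.png",im[:,:,::-1]); print(n,get_calibration(n))
E
```

```text
pics
{'time': 0.0, 'joint_pos': array([ 1.20750918,  0.61590465, -0.0126018 ,  1.42494867,  0.00809857,
        1.1034438 , -0.04039648]), 'joint_velocities': array([-0.00131749, -0.00013248, -0.00048129,  0.00023155,  0.00142104,
        0.00037072, -0.00136306]), 'joint_efforts': array([-4.29923421e-05, -4.69219780e+01,  2.58965828e-01, -1.71033829e+01,
        9.93969210e-03,  9.73959512e-03, -7.03051953e-06]), 'position': array([ 214.51976473, -612.69371015,  216.43124793]), 'ee_rot': array([[ 9.43802098e-01,  3.30509832e-01, -9.22138543e-04],
       [ 3.30511115e-01, -9.43798818e-01,  2.48889009e-03],
       [-4.77106192e-05, -2.65379673e-03, -9.99996478e-01]]), 'contact_force': array([-0.59575208, -0.22324381, -0.47300446]), 'ft_torque': array([-0.01866733, -0.00241396,  0.01459   ]), 'width': 85.20903375900093}
scene {'fx': 479.0725655133728, 'fy': 479.0725655133728, 'cx': 309.1182727882611, 'cy': 242.98025308833766, 'k1': -0.1319812384663685, 'extrinsics': array([[-4.17912606e-01, -5.92225407e-01,  6.88925338e-01,
         1.32548837e+03],
       [ 9.08475034e-01, -2.68495665
[... 501 characters left out ...]
8700e-02,
        -9.57912082e+01],
       [ 2.14337139e-02,  1.63442206e-01,  9.86320050e-01,
         1.41208759e+03],
       [ 0.00000000e+00,  0.00000000e+00,  0.00000000e+00,
         1.00000000e+00]])}
wrist {'fx': 330.56850021099825, 'fy': 330.56850021099825, 'cx': 317.02377553277, 'cy': 240.29853949903884, 'k1': -0.062269938151021775, 'T_tool_cam': array([[-1.32261688e-04,  9.52799567e-01,  3.03600012e-01,
         7.84252559e+01],
       [ 9.99999918e-01,  2.42552643e-04, -3.25567761e-04,
        -7.02573588e-02],
       [-3.83839807e-04,  3.03599944e-01, -9.52799521e-01,
        -1.57408959e+02],
       [ 0.00000000e+00,  0.00000000e+00,  0.00000000e+00,
         1.00000000e+00]])}
```

View pics/top0.png

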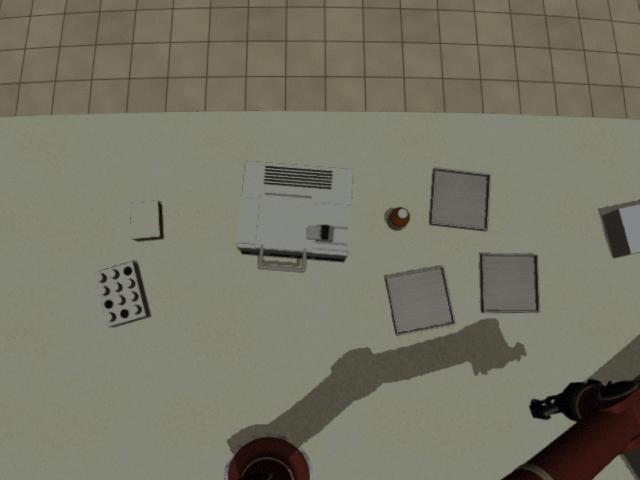

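View pics/scene0.png

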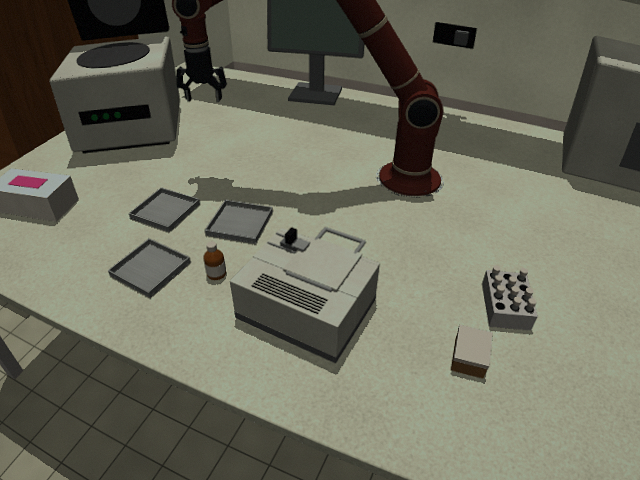

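View pics/wrist0.png

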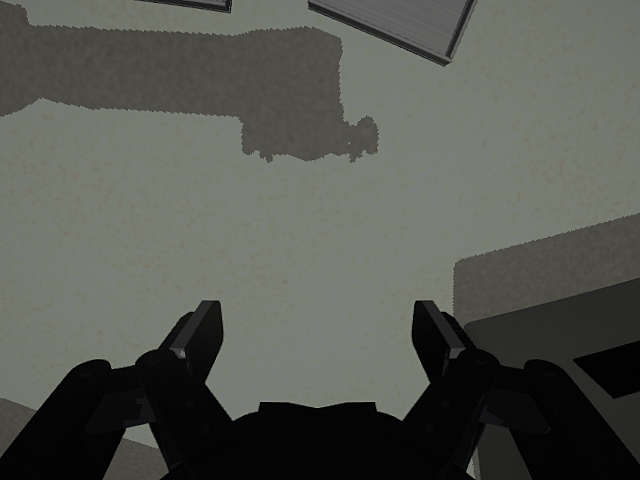

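```bash
cat > h.py <<'E'
import numpy as np, cv2
from cell import *
def ray(name,u,v,T=None):
    c=get_calibration(name)
    xd=(u-c['cx'])/c['fx']; yd=(v-c['cy'])/c['fy']
    r=rd=np.hypot(xd,yd)
    for _ in range(30): r=rd/(1+c['k1']*r*r)
    f=r/rd if rd>0 else 1
    d=np.array([xd*f,-yd*f,-1])
    E=c['extrinsics'] if T is None else T
    return E[:3,3],E[:3,:3]@d
def at(name,u,v,z,T=None):
    o,d=ray(name,u,v,T); return o+d*(z-o[2])/d[2]
def proj(name,p,T=None):
    c=get_calibration(name); E=c['extrinsics'] if T is None else T
    q=E[:3,:3].T@(np.asarray(p,float)-E[:3,3]); x,y=q[0]/-q[2],-q[1]/-q[2]
    f=1+c['k1']*(x*x+y*y); return np.array([c['cx']+c['fx']*x*f,c['cy']+c['fy']*y*f])
def wristT():
    s=read_state(); T=np.eye(4); T[:3,:3]=s['ee_rot']; T[:3,3]=s['position']
    return T@get_calibration('wrist')['T_tool_cam']
def crop(im,x0,y0,x1,y1,k,fn):
    cv2.imwrite(fn,cv2.resize(im[y0:y1,x0:x1,::-1],None,fx=k,fy=k,interpolation=cv2.INTER_CUBIC))
E
python3 - <<'E'
from h import *
t=cv2.imread('pics/top0.png')[:,:,::-1]; s=cv2.imread('pics/scene0.png')[:,:,::-1]
crop(t,225,150,365,280,5,'pics/c1.png'); crop(t,380,160,550,340,4,'pics/c2.png'); crop(s,225,215,385,360,5,'pics/c3.png')
for u,v in((460,199),(509,283),(420,300)): print(at('top',u,v,10))
for u,v in((400,213),): print('bottle',at('top',u,v,100))
E
```

```text
[ 693.86058267 -490.71203166   10.        ]
[ 474.40981879 -609.94032542   10.        ]
[ 433.5780927  -376.80271434   10.        ]
bottle [ 636.83617704 -316.74082537  100.        ]
```

View pics/c1.png

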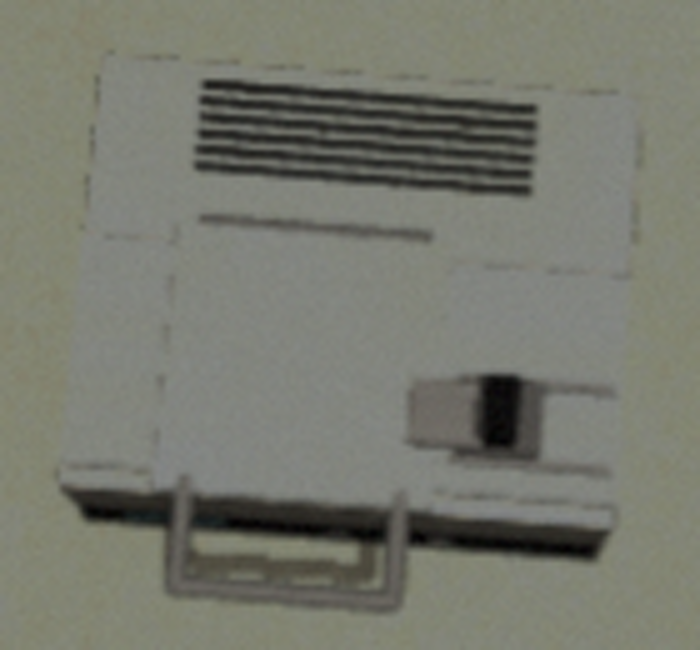

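View pics/c2.png

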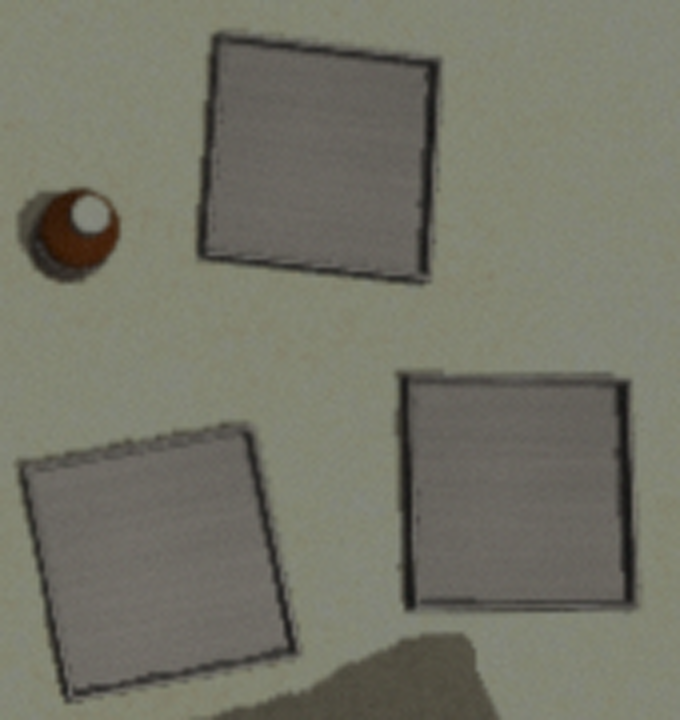

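View pics/c3.png

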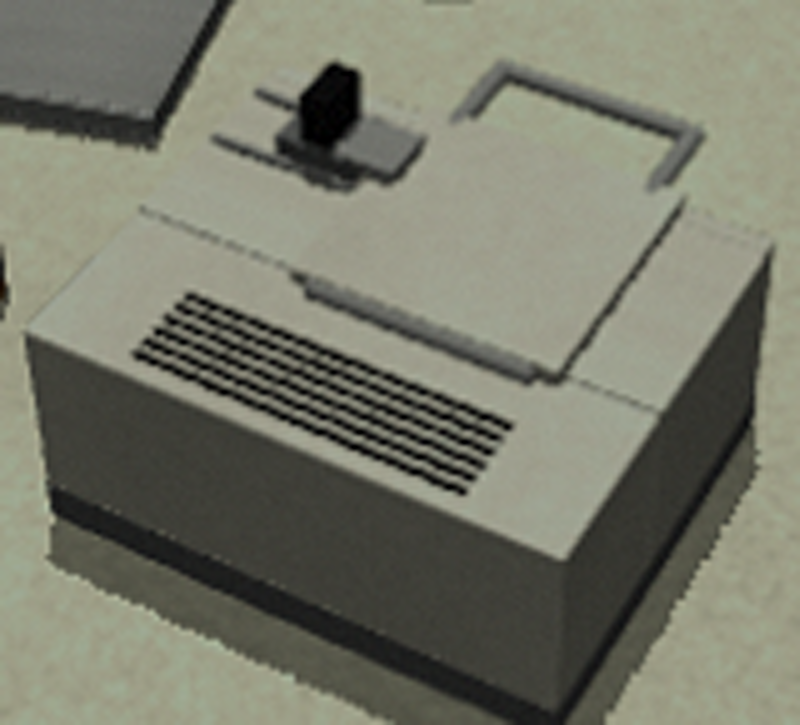

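```bash
python3 - <<'E'
from h import *
from scipy.optimize import least_squares
def C(u,v):return (225+u/5,150+v/5)
def S(u,v):return (225+u/5,215+v/5)
obs=[('top',(144,110,120),C(103,55)),('top',(144,-150,120),C(633,93)),('top',(-66,110,120),C(62,470)),('top',(-66,-150,120),C(613,512)),
('top',(-108,50,124),C(172,588)),('top',(-108,-50,124),C(402,603)),
('scene',(144,-150,120),S(27,333)),('scene',(144,110,120),S(567,560)),('scene',(-66,110,120),S(772,243)),('scene',(-108,50,129),S(703,132)),('scene',(-108,-50,129),S(503,66))]
def W(p,q):
    c,s=np.cos(p[2]),np.sin(p[2]); return (p[0]+c*q[0]-s*q[1],p[1]+s*q[0]+c*q[1],q[2])
f=lambda p:np.concatenate([proj(n,W(p,q))-o for n,q,o in obs])
r=least_squares(f,[600,-100,0],x_scale=[100,100,.1]); print(r.x); print(r.fun.reshape(-1,2).round(1))
for u,v in(C(501,400),): print('stub',at('top',u,v,162))
p=r.x
a=at('top',*C(501,405),162); d=a[:2]-p[:2]; c,s=np.cos(p[2]),np.sin(p[2]); print('stub console',c*d[0]+s*d[1],-s*d[0]+c*d[1])
for l in (0,8): print(l)
print('tray',[at('top',380+u/4,160+v/4,20).round(1) for u,v in((22,463),(248,428),(296,652),(68,697))])
x=(at('top',380+x/4,160+y/4,20) for x,y in((22,463),(248,428),(296,652),(68,697))); print(sum(x)/4)
print('bar',W(p,(-108,0,124)))
E
```

```text
[ 6.10828578e+02 -4.36623223e+01 -7.38847035e-02]
[[-1.  -1.3]
 [ 1.5 -1.1]
 [-1.4  2.3]
 [ 0.1  2.1]
 [ 0.6 -1.6]
 [-2.1 -1.4]
 [-1.1 -0.1]
 [ 0.2  0.3]
 [ 1.1 -1.1]
 [-1.8 -1.1]
 [-0.2 -0.9]]
stub [ 584.00178298 -135.13190706  162.        ]
stub console -22.290932887710284 -93.3575050489775
0
8
tray [array([ 494. , -289.4,   20. ]), array([ 515.5, -433.4,   20. ]), array([ 375. , -459.3,   20. ]), array([ 349.1, -315.3,   20. ])]
[ 433.38008292 -374.34537848   20.        ]
bar (np.float64(503.1232272915066), np.float64(-35.6900323551339), 124)
```

>>> move_arm --rows '[0, 0, 0.058, 18, 25, 4, -1, 0, 0, 0.058, 18, 25, 4, -1, 0, 0, 0.058, 18, 25, 4, -1, 0, 0, 0.058, 18, 25, 4, -1, 0, 0, 0.058, 18, 25, 4, -1]' --grip_force 40

```text
time: 0.57
position: [305.4, -487.0, 237.4]
ee_rot: [[0.808, 0.589, -0.0], [0.589, -0.808, 0.001], [0.0, -0.001, -1.0]]
contact_force: [-0.2, -0.7, -0.5]
width: 26.0
```

>>> move_arm --rows '[0, 0, 0.058, 18, 26, 0, -1, 0, 0, 0.058, 18, 26, 0, -1, 0, 0, 0.058, 18, 26, 0, -1, 0, 0, 0.058, 18, 26, 0, -1, 0, 0, 0.058, 18, 26, 0, -1]'

```text
time: 0.98
position: [395.2, -357.0, 237.5]
ee_rot: [[0.606, 0.795, -0.0], [0.795, -0.606, 0.0], [-0.0, -0.001, -1.0]]
contact_force: [1.1, 0.1, 0.9]
width: -0.1
```

>>> move_arm --rows '[0, 0, 0.058, 19, 26, 0, -1, 0, 0, 0.058, 19, 26, 0, -1, 0, 0, 0.058, 19, 26, 0, -1, 0, 0, 0.058, 19, 26, 0, -1, 0, 0, 0.058, 19, 26, 0, -1]'

```text
time: 1.4
position: [490.3, -227.1, 237.5]
ee_rot: [[0.353, 0.935, -0.0], [0.935, -0.353, 0.0], [-0.0, -0.0, -1.0]]
contact_force: [0.9, -0.7, -0.4]
width: 0.3
```

>>> move_arm --rows '[0, 0, 0.058, 18.5, 26, 0, -1, 0, 0, 0.058, 18.5, 26, 0, -1, 0, 0, 0.058, 18.5, 26, 0, -1, 0, 0, 0.058, 18.5, 26, 0, -1, 0, 0, 0.058, 18.5, 26, 0, -1]'

```text
time: 1.82
position: [582.8, -97.2, 237.3]
ee_rot: [[0.071, 0.997, -0.001], [0.997, -0.071, -0.0], [-0.0, -0.001, -1.0]]
contact_force: [0.1, -0.5, 0.3]
width: -0.2
```

```bash
python3 - <<'E'
from h import *
s=read_state(); print(s['time'],s['position'],s['ee_rot'],s['width'],s['contact_force'],s['joint_pos'])
T=wristT()
im=snapshot('wrist'); cv2.imwrite('pics/w1.png',im[:,:,::-1]); np.save('w1.npy',T)
t=snapshot('top'); crop(t,225,150,365,280,5,'pics/t1.png')
p=(610.8,-43.7,-.0739)
E
```

```text
1.8167 [582.77308932 -97.24986578 237.34546291] [[ 7.12905977e-02  9.97455322e-01 -7.28432059e-04]
 [ 9.97455569e-01 -7.12907196e-02 -1.42732379e-04]
 [-1.94299616e-04 -7.16403138e-04 -9.99999725e-01]] -0.21714280610285985 [ 0.08930187 -0.50668586  0.28459717] [ 0.36943025  0.52795473 -0.38845684  1.56642519  0.21700007  1.09077238
 -0.14334035]
```

View pics/w1.png

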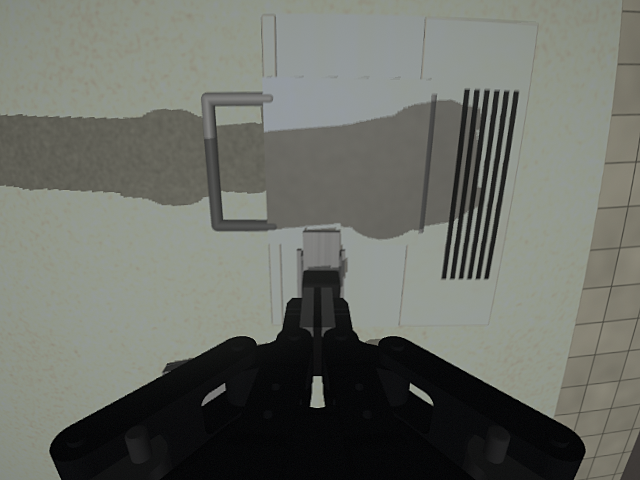

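```bash
python3 - <<'E'
from h import *
im=cv2.imread('pics/w1.png')[:,:,::-1]; crop(im,190,70,390,340,3,'pics/w1c.png')
T=np.load('w1.npy')
print('stub far edge', at('wrist',304,275,162,T),at('wrist',340,275,162,T))
print('bar ends',at('wrist',208,97,124,T),at('wrist',216,226,124,T))
p=(610.8,-43.7);c,s=np.cos(-.0739),np.sin(-.0739)
for q in((-66,110,120),(144,110,120),(144,-150,120),(-66,-150,120),(-108,50,124),(-108,-50,124)): print(q,proj('wrist',(p[0]+c*q[0]-s*q[1],p[1]+s*q[0]+c*q[1],q[2]),T))
E
```

```text
stub far edge [ 571.69219324 -120.60763734  162.        ] [ 599.17870505 -122.57848895  162.        ]
bar ends [507.46156816  15.63134202 124.        ] [497.69052682 -86.69229296 124.        ]
(-66, 110, 120) [259.70430243  13.48300995]
(144, 110, 120) [538.05441304  21.15365148]
(144, -150, 120) [489.024251   323.91153257]
(-66, -150, 120) [272.23199808 324.82607454]
(-108, 50, 124) [207.43504143  99.12989493]
(-108, -50, 124) [217.75992325 224.61189979]
```

View pics/w1c.png

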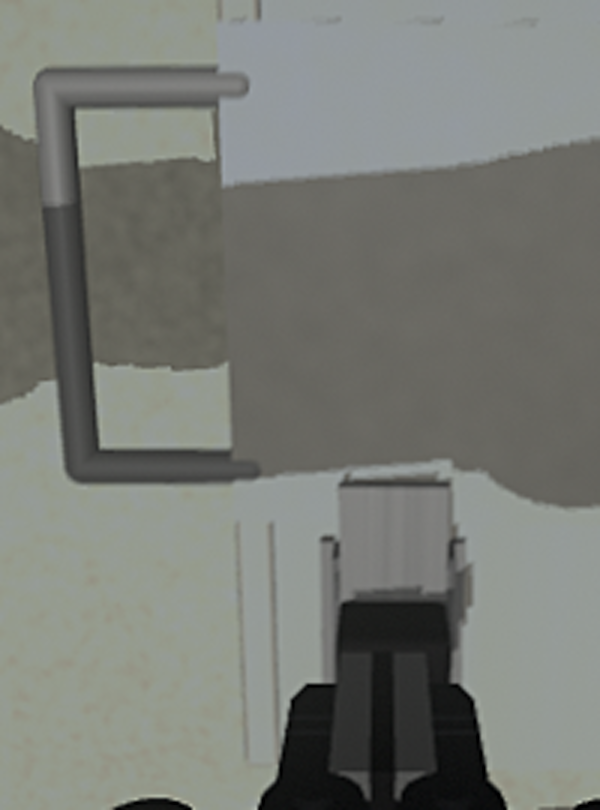

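>>> move_arm --rows '[0, 0, 0, 1, 0, -25, -1, 0, 0, 0, 1, 0, -25, -1, 0, 0, 0, 0, 0, -20, -1, 0, 0, 0, 0, 0, -9, -1, 0, 0, 0, 0, 0, 0, -1]'

```text
time: 2.33
position: [582.2, -99.1, 156.1]
ee_rot: [[0.075, 0.997, -0.006], [0.997, -0.075, 0.0], [-0.0, -0.006, -1.0]]
contact_force: [-0.1, -0.8, 1.5]
width: 0.3
```

>>> move_arm --rows '[0, 0, 0, -0.3, -4, 0, -1, 0, 0, 0, -0.3, -4, 0, -1, 0, 0, 0, -0.3, -4, 0, -1, 0, 0, 0, -0.3, -3, 0, -1, 0, 0, 0, -0.2, -3, 0, -1]'

```text
time: 2.75
position: [583.3, -117.3, 159.5]
ee_rot: [[0.075, 0.997, 0.002], [0.997, -0.075, -0.001], [-0.0, 0.002, -1.0]]
contact_force: [0.1, -0.2, -0.6]
width: -0.3
```

>>> move_arm --rows '[0, 0, 0, -0.3, -3, 0, -1, 0, 0, 0, -0.2, -3, 0, -1, 0, 0, 0, -0.2, -3, 0, -1, 0, 0, 0, -0.2, -3, 0, -1, 0, 0, 0, 0, 0, 0, -1]'

```text
time: 3.17
position: [581.9, -129.5, 158.5]
ee_rot: [[0.075, 0.997, -0.0], [0.997, -0.075, -0.001], [-0.001, -0.0, -1.0]]
contact_force: [-0.1, 0.3, -0.3]
width: 0.1
```

```bash
python3 - <<'E'
from h import *
s=snapshot('scene'); crop(s,225,175,385,320,5,'pics/s2.png')
E
```

```text
(no output)
```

View pics/s2.png

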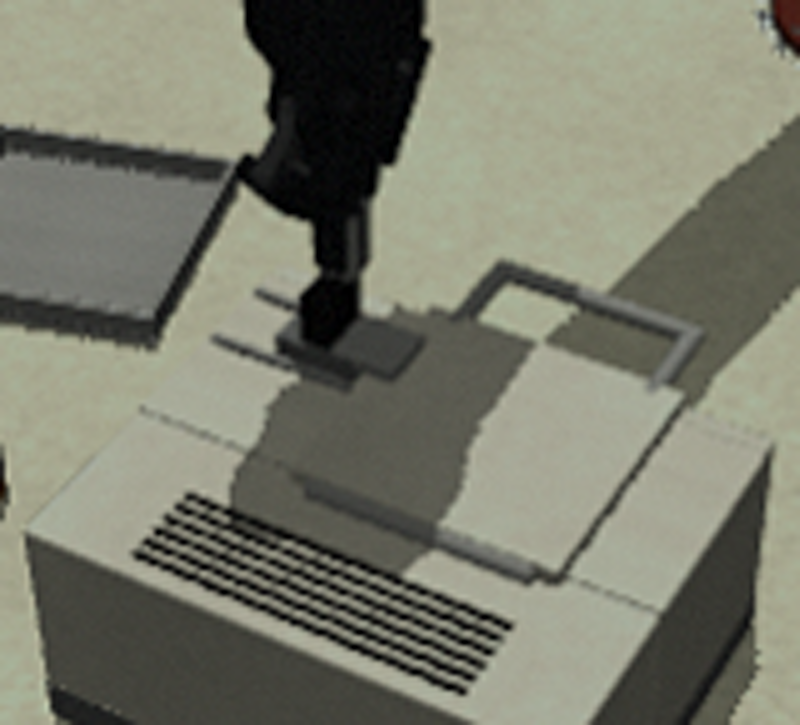

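```bash
python3 - <<'E'
from h import *
def c(p): return (proj('scene',p)-(225,175))*5
for q in((582,-129.5,144),(582,-129.5,162),(584,-135,162),(584,-135,135),(582,-118,144),(582,-118,165)): print(q,c(q))
# stub pixels
p=(610.8,-43.7);cc,s=np.cos(-.0739),np.sin(-.0739)
for y in (-85,-93,-101):
  for z in(135,162):
    for x in (-37,-7): 
      q=(p[0]+cc*x-s*y,p[1]+s*x+cc*y,z); print(x,y,z,np.round(q),c(q).round())
S=(225+335/5,175+240/5)
E
```

```text
(582, -129.5, 144) [342.50695635 314.40540849]
(582, -129.5, 162) [341.47678496 283.78116067]
(584, -135, 162) [328.57027024 283.15566561]
(584, -135, 135) [330.3133131  328.84004242]
(582, -118, 144) [365.25479444 321.12004869]
(582, -118, 165) [364.333819   285.28632631]
-37 -85 135 [ 568. -126.  135.] [364. 313.]
-7 -85 135 [ 598. -128.  135.] [331. 351.]
-37 -85 162 [ 568. -126.  162.] [363. 268.]
-7 -85 162 [ 598. -128.  162.] [329. 305.]
-37 -93 135 [ 567. -134.  135.] [349. 308.]
-7 -93 135 [ 597. -136.  135.] [316. 345.]
-37 -93 162 [ 567. -134.  162.] [348. 262.]
-7 -93 162 [ 597. -136.  162.] [314. 299.]
-37 -101 135 [ 566. -142.  135.] [334. 303.]
-7 -101 135 [ 596. -144.  135.] [301. 340.]
-37 -101 162 [ 566. -142.  162.] [333. 257.]
-7 -101 162 [ 596. -144.  162.] [299. 294.]
```

```bash
python3 - <<'E'
from h import *
print(read_state()['position'],read_state()['contact_force'])
s=snapshot('scene'); s=np.clip(s.astype(float)*2.2,0,255).astype(np.uint8); crop(s,265,195,325,265,9,'pics/s3.png')
T=wristT();w=snapshot('wrist');w=np.clip(w.astype(float)*2.2,0,255).astype(np.uint8); crop(w,240,180,400,330,4,'pics/w3.png')
for q in((584,-127,135),(584,-127,162),(570,-127,162),(582,-129.5,144)): print(proj('wrist',q,T))
E
```

```text
[ 581.9421539  -128.98077046  158.52683342] [-1.10333701  0.13224458  0.49982823]
[319.23978753 270.39479072]
[319.58465579 290.86271226]
[292.51556056 292.66922791]
[316.15393656 280.86097629]
```

View pics/s3.png

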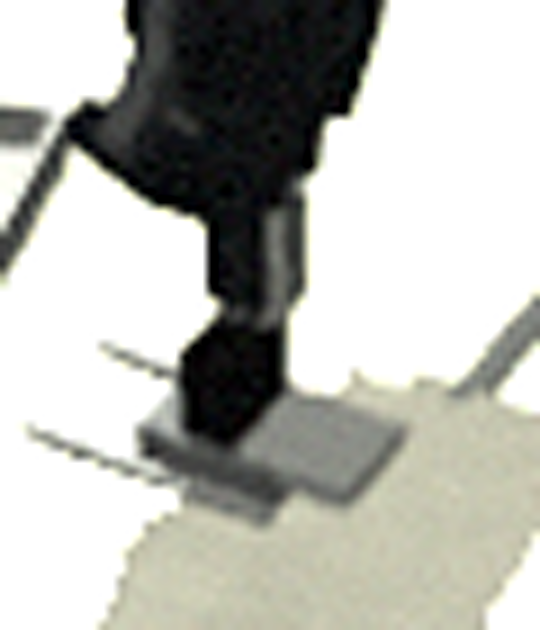

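View pics/w3.png

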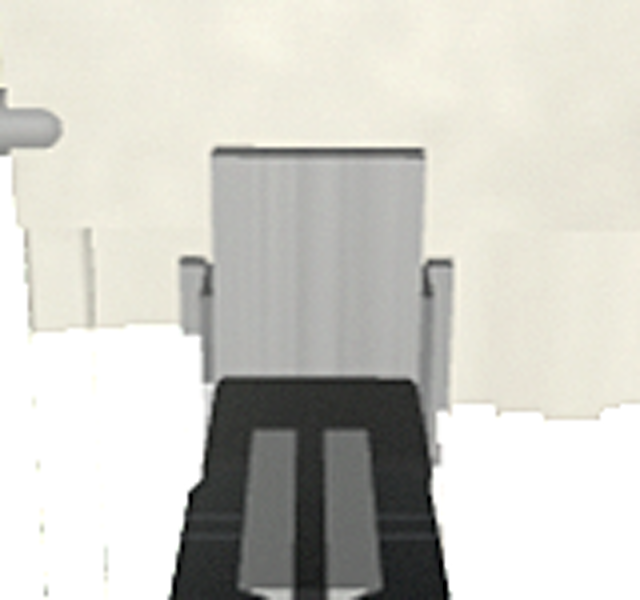

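```bash
python3 - <<'E'
from h import *
from scipy.optimize import fsolve
T=wristT()
for x in (575,582,590):
  print(x,fsolve(lambda q:[proj('wrist',(x,q[0],q[1]),T)[1]-287.3, proj('scene',(x,q[0],q[1]))[1]-230.5],[-125,150]))
print(at('wrist',319,275,135,T), at('wrist',319,287.3,162,T),at('wrist',319,287.3,150,T))
E
```

```text
575 [-123.8672662   162.35342575]
582 [-121.48924788  168.32608224]
590 [-118.77964551  175.14926402]
[ 583.72244921 -129.67716513  135.        ] [ 583.91881695 -124.69671549  162.        ] [ 583.57370716 -130.48532974  150.        ]
```

```bash
python3 - <<'E'
from h import *
def g(im): return np.clip(255*(im/255.)**0.35*1.0,0,255).astype(np.uint8) if 0 else np.clip(im.astype(float)*7,0,255).astype(np.uint8)
s=snapshot('scene'); crop(g(s),270,205,310,255,14,'pics/s4.png')
w=snapshot('wrist'); crop(g(w),270,250,370,340,7,'pics/w4.png')
E
```

```text
(no output)
```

View pics/s4.png

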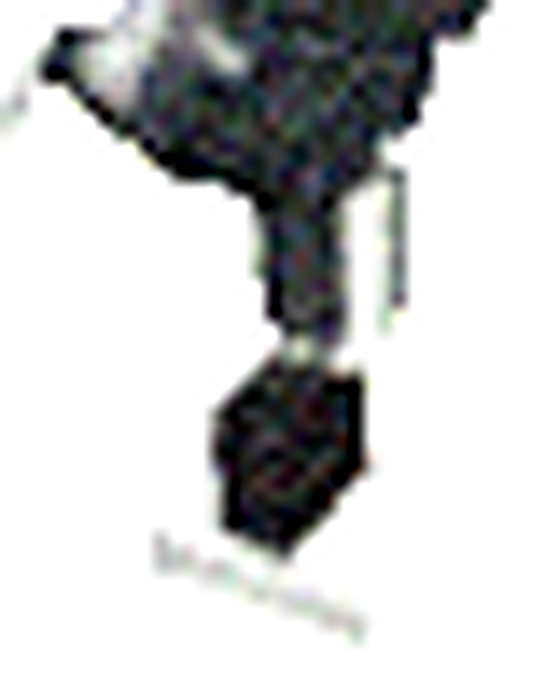

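View pics/w4.png

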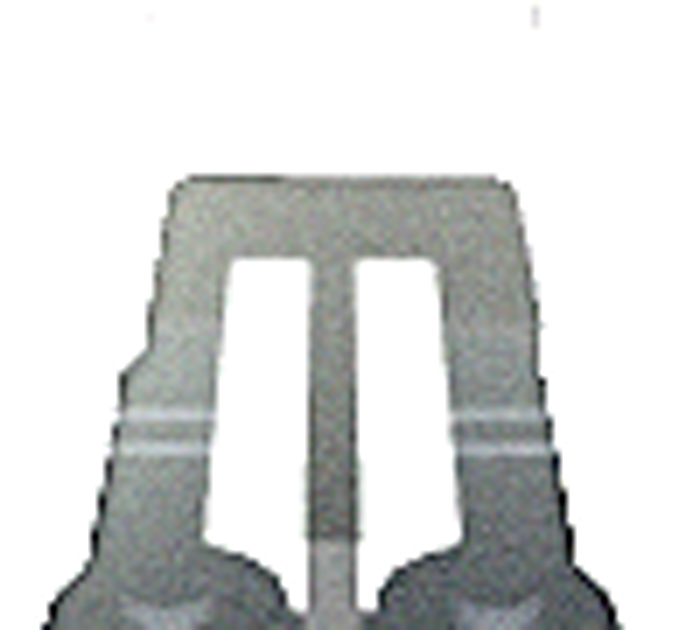

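```bash
python3 - <<'E'
from h import *
c=get_calibration('wrist');E=c['T_tool_cam']
for x in (0,11):
  for z in (-25,-8,0,14): print(x,z,proj('wrist',(x,5,z),E))
E
```

```text
0 -25 [326.70999304 315.35284677]
0 -8 [325.76226766 297.85614327]
0 0 [325.37583595 290.73257419]
0 14 [324.77375954 279.64589191]
11 -25 [326.9437671  293.59227307]
11 -8 [325.94866186 277.83643608]
11 0 [325.54467192 271.44841532]
11 14 [324.91720514 261.53633697]
```

>>> move_arm --rows '[0, 0, 0, 0.5, 8, 0, -1, 0, 0, 0, 0.5, 8, 0, -1, 0, 0, 0, 0.5, 8, 0, -1, 0, 0, 0, 0, 0, -3, -1, 0, 0, 0, 0, 0, -2, -1]'

```text
time: 3.83
position: [583.6, -102.9, 153.5]
ee_rot: [[0.071, 0.997, 0.0], [0.997, -0.071, 0.0], [0.0, 0.0, -1.0]]
contact_force: [0.0, -1.9, 0.3]
width: 0.0
```

>>> move_arm --rows '[0, 0, 0, 0, 0, -2, -1, 0, 0, 0, 0, 0, -2, -1, 0, 0, 0, 0, 0, -1, -1]'

```text
time: 4.08
position: [583.2, -105.0, 148.0]
ee_rot: [[0.075, 0.997, -0.001], [0.997, -0.075, -0.0], [-0.0, -0.001, -1.0]]
contact_force: [-0.7, 1.3, -0.2]
width: 0.2
```

>>> move_arm --rows '[0, 0, 0, 0, 0, -2, -1, 0, 0, 0, 0, 0, -2, -1, 0, 0, 0, 0, 0, -2, -1]'

```text
time: 4.33
position: [583.5, -104.7, 142.4]
ee_rot: [[0.074, 0.997, -0.0], [0.997, -0.074, -0.0], [-0.0, -0.0, -1.0]]
contact_force: [-0.6, 0.3, -1.1]
width: -0.0
```

```bash
python3 - <<'E'
from h import *
def g(im): return np.clip(im.astype(float)*2.5,0,255).astype(np.uint8)
s=snapshot('scene'); crop(g(s),265,195,325,265,9,'pics/s5.png')
print(read_state()['position'])
E
```

```text
[ 583.18074386 -104.59542239  141.94213772]
```

View pics/s5.png

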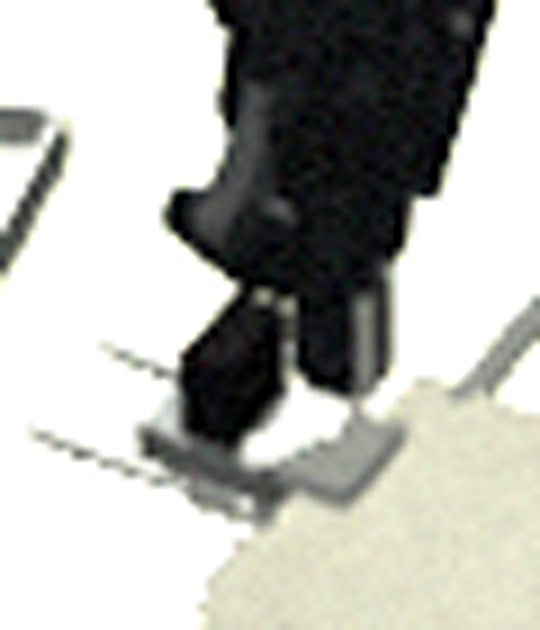

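>>> move_arm --rows '[0, 0, 0, 0, 0, -2, -1, 0, 0, 0, -0.3, -4, -1, -1, 0, 0, 0, -0.3, -4, 0, -1, 0, 0, 0, -0.2, -3, 0, -1, 0, 0, 0, -0.2, -3, 0, -1]'

```text
time: 4.8
position: [582.5, -118.7, 139.6]
ee_rot: [[0.075, 0.997, -0.0], [0.997, -0.075, 0.001], [0.001, -0.0, -1.0]]
contact_force: [0.2, 2.3, -0.6]
width: -0.2
```

>>> move_arm --rows '[0, 0, 0, -0.2, -3, 0, -1, 0, 0, 0, -0.2, -3, 0, -1, 0, 0, 0, -0.2, -3, 0, -1, 0, 0, 0, -0.2, -3, 0, -1, 0, 0, 0, -0.2, -2, 0, -1]'

```text
time: 5.22
position: [581.4, -132.3, 139.6]
ee_rot: [[0.074, 0.997, -0.0], [0.997, -0.074, 0.001], [0.001, -0.0, -1.0]]
contact_force: [-0.3, 3.9, -0.2]
width: -0.1
```

>>> move_arm --rows '[0, 0, 0, -0.2, -3, 0, -1, 0, 0, 0, -0.2, -3, 0, -1, 0, 0, 0, -0.2, -3, 0, -1, 0, 0, 0, -0.1, -2, 0, -1, 0, 0, 0, 0, 0, 0, -1]'

```text
time: 5.63
position: [580.8, -145.6, 139.6]
ee_rot: [[0.076, 0.997, 0.0], [0.997, -0.076, -0.002], [-0.002, 0.0, -1.0]]
contact_force: [0.4, -0.7, 0.3]
width: -0.1
```

>>> move_arm --rows '[0, 0, 0, -0.1, -2, 0, -1, 0, 0, 0, -0.1, -2, 0, -1, 0, 0, 0, 0, 0, 0, -1]'

```text
time: 5.88
position: [580.8, -146.3, 139.7]
ee_rot: [[0.073, 0.997, 0.0], [0.997, -0.073, 0.002], [0.002, 0.0, -1.0]]
contact_force: [-0.1, 3.7, 1.1]
width: -0.1
```

>>> move_arm --rows '[0, 0, 0, -0.1, -2, 0, -1, 0, 0, 0, -0.1, -2, 0, -1, 0, 0, 0, 0, 0, 0, -1]'

```text
time: 6.13
position: [580.9, -146.4, 139.8]
ee_rot: [[0.071, 0.997, 0.0], [0.997, -0.071, 0.007], [0.007, -0.0, -1.0]]
contact_force: [-0.8, 7.9, 1.8]
width: -0.0
```

Stopped against the end: check by view after backing off.

>>> move_arm --rows '[0, 0, 0, -0.1, -1.5, 0, -1, 0, 0, 0, 0, 0, 0, -1, 0, 0, 0, 0.5, 8, 0, -1, 0, 0, 0, 0.5, 8, 0, -1, 0, 0, 0, 0, 8, 20, -1]'

```text
time: 6.55
position: [578.4, -130.2, 156.1]
ee_rot: [[0.075, 0.997, -0.008], [0.997, -0.075, -0.001], [-0.002, -0.008, -1.0]]
contact_force: [-0.7, 0.0, -0.1]
width: -0.1
```

>>> move_arm --rows '[0, 0, 0, -7, 9, 25, -0.2, 0, 0, 0, -14, 15, 20, -0.2, 0, 0, 0, -14, 15, 0, -0.2, 0, 0, 0, -14, 15, 0, -0.2, 0, 0, 0, -14, 15, 0, -0.2]'

```text
time: 6.97
position: [518.0, -60.9, 205.2]
ee_rot: [[0.075, 0.997, 0.002], [0.997, -0.075, -0.003], [-0.002, 0.002, -1.0]]
contact_force: [-0.3, -0.0, 0.5]
width: 33.8
```

```bash
python3 - <<'E'
from h import *
print(read_state()['position'],read_state()['width'])
def g(im): return np.clip(im.astype(float)*1.6,0,255).astype(np.uint8)
s=snapshot('scene'); crop(g(s),225,175,385,320,5,'pics/s6.png')
T=wristT();np.save('w6.npy',T);w=snapshot('wrist'); cv2.imwrite('pics/w6.png',g(w)[:,:,::-1])
p=(610.8,-43.7);c,s=np.cos(-.0739),np.sin(-.0739)
for q in((-108,0,124),(-66,0,120),(-22,-120,162)):
    W=(p[0]+c*q[0]-s*q[1],p[1]+s*q[0]+c*q[1],q[2]); print(q,W,proj('wrist',W,T))
E
```

```text
[518.03443313 -60.882679   205.16841646] 33.79016942290448
(-108, 0, 124) (np.float64(503.09477115276354), np.float64(-35.726062518151494), 124) [298.96333767 217.18727012]
(-66, 0, 120) (np.float64(544.9801379266888), np.float64(-38.82703820553702), 120) [355.03535545 216.17969808]
(-22, -120, 162) (np.float64(580.0001154401757), np.float64(-161.74815589877505), 162) [412.4962112  384.86270961]
```

View pics/s6.png

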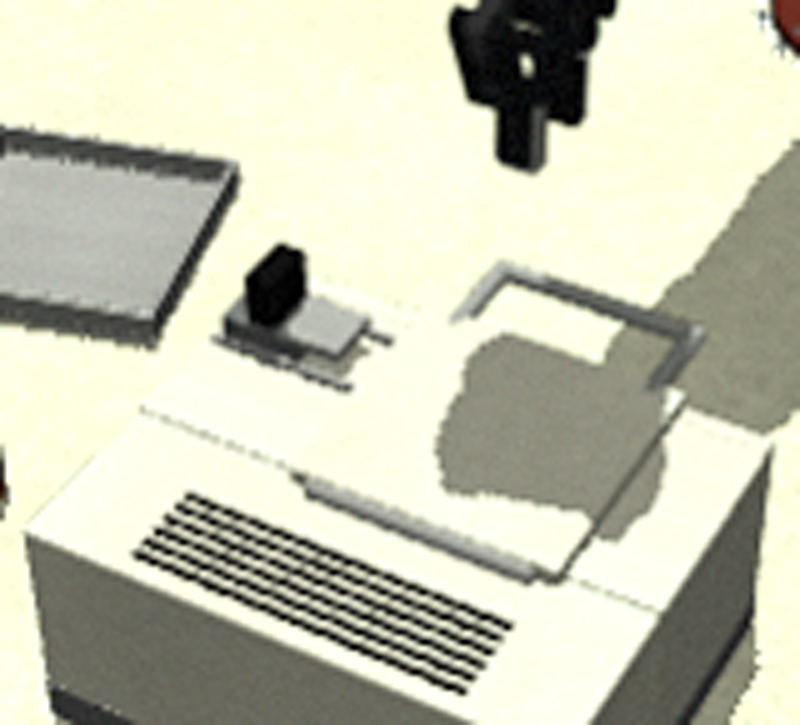

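View pics/w6.png

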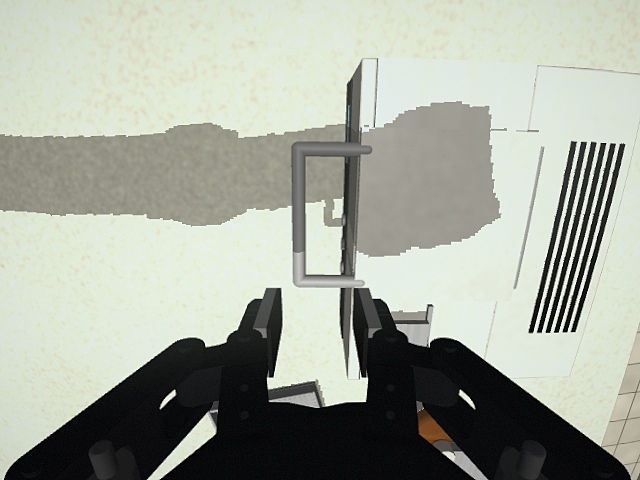

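```bash
python3 - <<'E'
from h import *
w=cv2.imread('pics/w6.png')[:,:,::-1]; crop(np.clip(w.astype(float)*3,0,255).astype(np.uint8),200,260,440,410,3,'pics/w6c.png')
s=cv2.imread('pics/s6.png'); cv2.imwrite('pics/s6c.png',np.clip(cv2.resize(s[:220,420:640],None,fx=3,fy=3)*1.0*3,0,255))
for dx in(-17,17):
  for dy in(-11,11):
    for z in (191,205,225): print(dx,dy,z,((proj('scene',(518+dx,-61+dy,z))-(225,175))*5-(420,0))*3)
E
```

```text
-17 -11 191 [330.79026937 497.43175861]
-17 -11 205 [333.03498374 423.04547429]
-17 -11 225 [336.28873963 314.6891221 ]
-17 11 191 [464.4010822  533.02900493]
-17 11 205 [467.76034958 458.45693788]
-17 11 225 [472.6317987  349.81153888]
17 -11 191 [243.1036771  620.44713802]
17 -11 205 [244.6805169  545.39420486]
17 -11 225 [246.96677457 435.99880956]
17 11 191 [379.15537702 657.61724737]
17 11 205 [381.89424841 582.38323946]
17 11 225 [385.86804591 472.70406891][ WARN:0@0.422] global loadsave.cpp:1063 imwrite_ Unsupported depth image for selected encoder is fallbacked to CV_8U.
```

View pics/w6c.png

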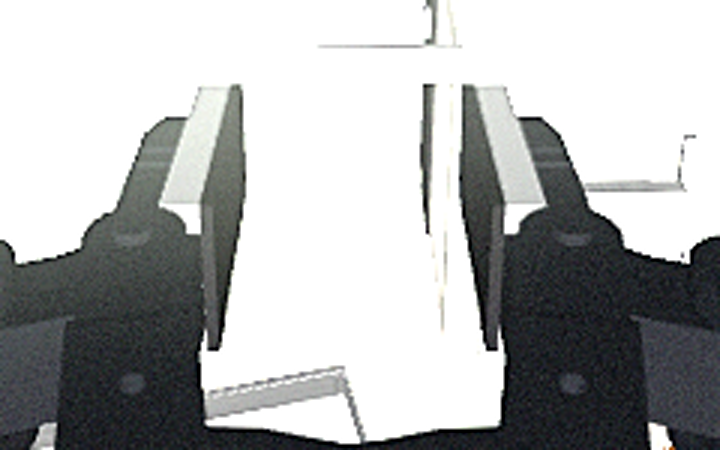

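View pics/s6c.png

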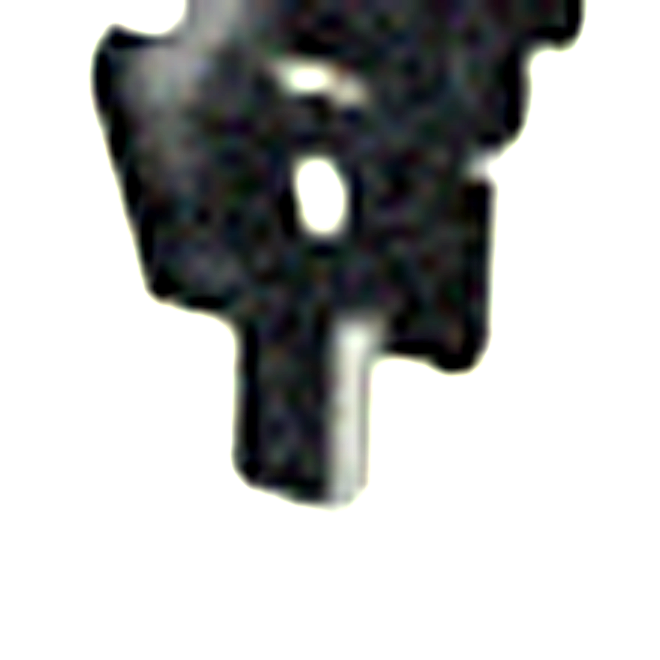

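>>> move_arm --rows '[0, 0, 0, -5, 8, -15, -0.2, 0, 0, 0, -5, 9, -20, -0.2, 0, 0, 0, -5, 8, -20, -0.2, 0, 0, 0, 0, 0, -15, -0.2, 0, 0, 0, 0, 0, 0, -0.2]'

```text
time: 7.48
position: [501.6, -36.2, 132.0]
ee_rot: [[0.074, 0.997, -0.006], [0.997, -0.074, -0.001], [-0.002, -0.006, -1.0]]
contact_force: [-0.6, -0.9, 0.2]
width: 34.1
```

```bash
python3 - <<'E'
from h import *
print(read_state()['position'],read_state()['width'])
def g(im): return np.clip(im.astype(float)*1.6,0,255).astype(np.uint8)
s=snapshot('scene'); crop(g(s),300,175,380,255,7,'pics/s7.png')
T=wristT();w=snapshot('wrist'); cv2.imwrite('pics/w7.png',g(w)[:,:,::-1])
E
```

```text
[501.57734154 -36.20015864 131.96014258] 34.0969993117896
```

View pics/s7.png

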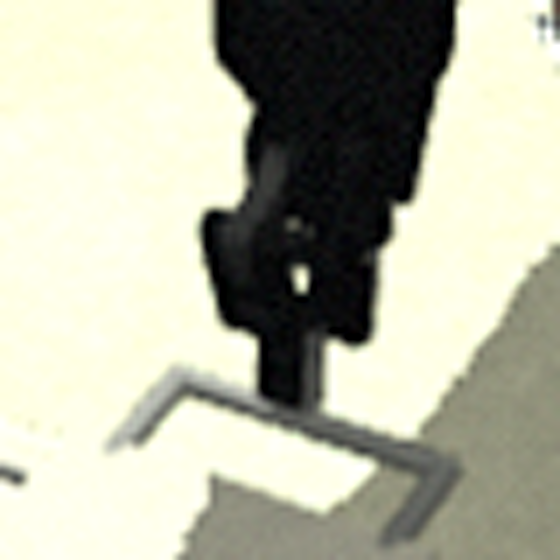

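View pics/w7.png

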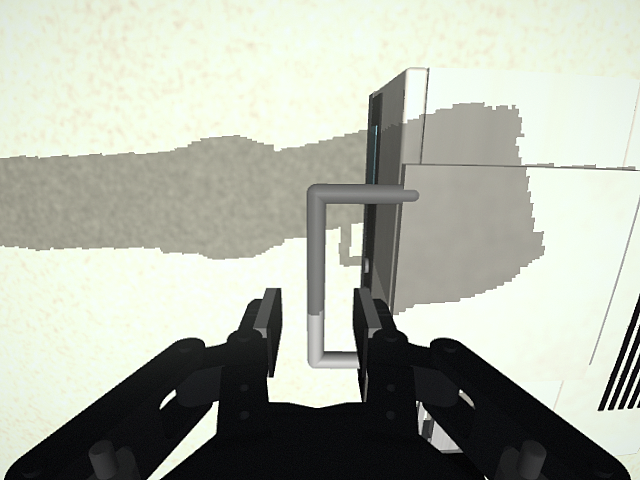

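>>> move_arm --rows '[0, 0, 0, 0.5, 0, -12, -0.2, 0, 0, 0, 0.5, 0, -12, -0.2, 0, 0, 0, 0, 0, -8, -0.2, 0, 0, 0, 0, 0, -6, -0.2, 0, 0, 0, 0, 0, 0, -0.2]'

```text
time: 8.0
position: [504.3, -35.5, 96.2]
ee_rot: [[0.075, 0.997, -0.001], [0.997, -0.075, -0.0], [-0.0, -0.001, -1.0]]
contact_force: [-0.3, -0.1, 0.7]
width: 34.3
```

>>> move_arm --rows '[0, 0, 0, 0, 0, 0, -1, 0, 0, 0, 0, 0, 0, -1, 0, 0, 0, 0, 0, 0, -1, 0, 0, 0, 0, 0, 0, -1]' --grip_force 40

```text
time: 8.33
position: [502.2, -34.9, 97.0]
ee_rot: [[0.074, 0.997, -0.004], [0.997, -0.074, -0.001], [-0.001, -0.004, -1.0]]
contact_force: [-5.8, 0.0, 5.5]
width: 8.1
```

```bash
python3 - <<'E'
from h import *
print(read_state()['position'],read_state()['width'],read_state()['contact_force'])
def g(im): return np.clip(im.astype(float)*1.6,0,255).astype(np.uint8)
s=snapshot('scene'); crop(g(s),300,175,380,255,7,'pics/s8.png')
E
```

```text
[502.19708841 -34.9287489   96.97609127] 8.100971645229777 [-5.80922454  0.0372522   5.53818483]
```

View pics/s8.png

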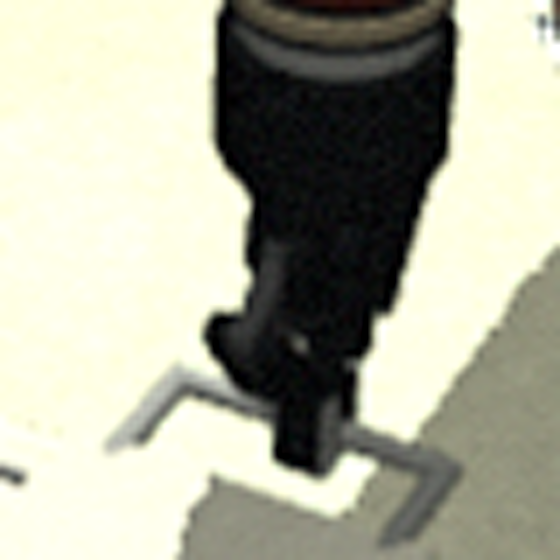

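```bash
python3 - <<'E'
import numpy as np
th=np.arange(0,1.91,.1); x=-170*np.cos(th); z=170*np.sin(th)
for i in range(19): print(round(th[i+1],1),(np.diff(x)[i]*.9973).round(1),(np.diff(x)[i]*-.0738).round(1),np.diff(z)[i].round(1))
E
```

```text
0.1 0.8 -0.1 17.0
0.2 2.5 -0.2 16.8
0.3 4.2 -0.3 16.5
0.4 5.8 -0.4 16.0
0.5 7.4 -0.5 15.3
0.6 8.9 -0.7 14.5
0.7 10.3 -0.8 13.5
0.8 11.6 -0.9 12.4
0.9 12.7 -0.9 11.2
1.0 13.8 -1.0 9.9
1.1 14.7 -1.1 8.5
1.2 15.5 -1.1 6.9
1.3 16.1 -1.2 5.4
1.4 16.5 -1.2 3.7
1.5 16.8 -1.2 2.0
1.6 16.9 -1.3 0.4
1.7 16.9 -1.3 -1.3
1.8 16.7 -1.2 -3.0
1.9 16.3 -1.2 -4.7
```

>>> move_arm --rows '[0, 0, 0, 0.8, -0.1, 17, -1, 0, 0, 0, 2.5, -0.2, 16.8, -1, 0, 0, 0, 4.2, -0.3, 16.5, -1, 0, 0, 0, 0, 0, 0, -1]' --grip_force 60

```text
time: 8.72
position: [509.7, -35.6, 148.7]
ee_rot: [[0.074, 0.997, -0.004], [0.997, -0.074, -0.001], [-0.001, -0.004, -1.0]]
contact_force: [-7.3, 0.7, 3.9]
width: 7.9
```

```bash
python3 - <<'E'
from h import *
print(read_state()['position'],read_state()['width'],read_state()['contact_force'])
def g(im): return np.clip(im.astype(float)*1.6,0,255).astype(np.uint8)
s=snapshot('scene'); crop(g(s),225,155,385,310,5,'pics/s9.png')
E
```

```text
[509.70260355 -35.55586531 148.68933093] 7.855059595128137 [-7.34498503  0.7460452   3.93796296]
```

View pics/s9.png

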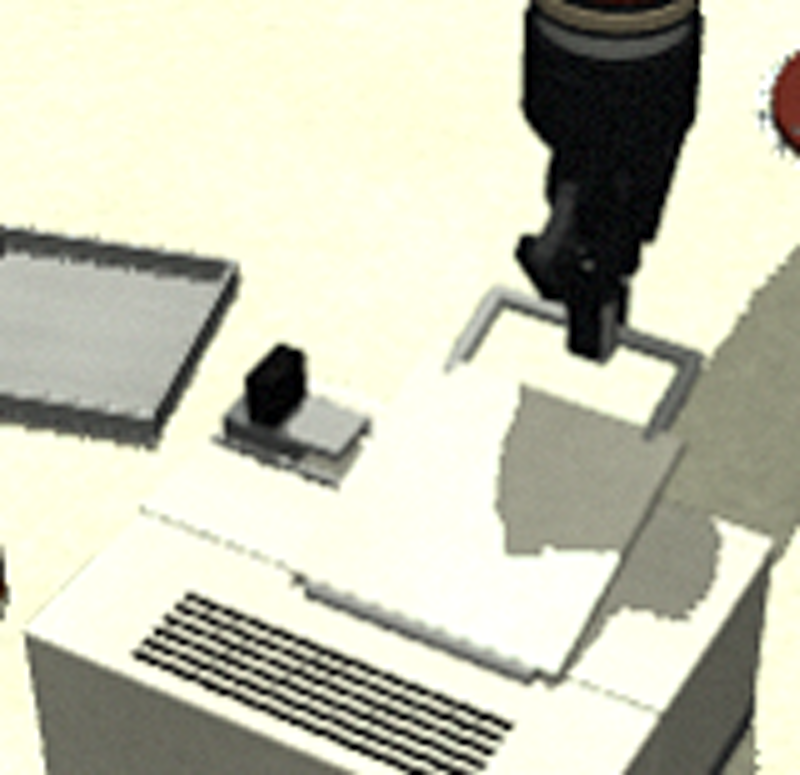

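>>> move_arm --rows '[0, 0, 0, 5.8, -0.4, 16, -1, 0, 0, 0, 7.4, -0.5, 15.3, -1, 0, 0, 0, 8.9, -0.7, 14.5, -1, 0, 0, 0, 10.3, -0.8, 13.5, -1, 0, 0, 0, 11.6, -0.9, 12.4, -1]'

```text
time: 9.18
position: [549.0, -38.7, 218.2]
ee_rot: [[0.074, 0.997, -0.016], [0.997, -0.074, -0.001], [-0.002, -0.016, -1.0]]
contact_force: [-12.3, 0.3, 5.7]
width: 7.6
```

>>> move_arm --rows '[0, 0, 0, 12.7, -0.9, 11.2, -1, 0, 0, 0, 13.8, -1, 9.9, -1, 0, 0, 0, 14.7, -1.1, 8.5, -1, 0, 0, 0, 15.5, -1.1, 6.9, -1, 0, 0, 0, 0, 0, 0, -1]'

```text
time: 9.6
position: [613.5, -43.7, 260.4]
ee_rot: [[0.076, 0.997, 0.003], [0.997, -0.076, -0.002], [-0.002, 0.003, -1.0]]
contact_force: [-8.1, -1.9, 18.3]
width: 7.4
```

```bash
python3 - <<'E'
from h import *
print(read_state()['position'],read_state()['width'],read_state()['contact_force'])
def g(im): return np.clip(im.astype(float)*1.6,0,255).astype(np.uint8)
s=snapshot('scene'); crop(g(s),225,155,385,310,5,'pics/s10.png')
E
```

```text
[613.52129193 -43.72114441 260.38736356] 7.385108311953453 [-8.13570791 -1.88423229 18.28701282]
```

View pics/s10.png

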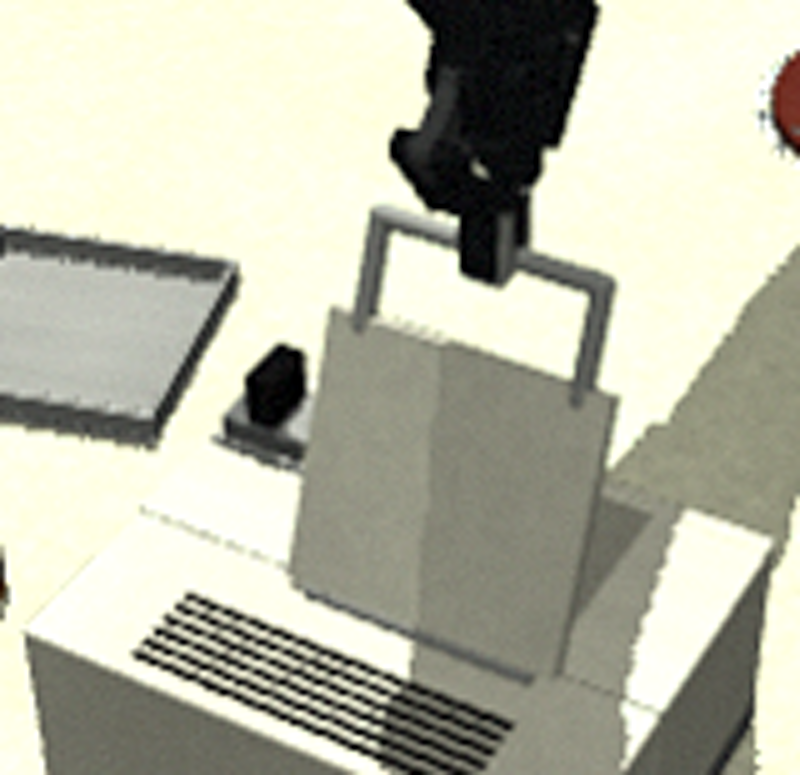

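>>> move_arm --rows '[0, 0, 0, 16.1, -1.2, 6.5, -1, 0, 0, 0, 16.5, -1.2, 4.7, -1, 0, 0, 0, 16.8, -1.2, 2.5, -1, 0, 0, 0, 16.9, -1.3, 0.4, -1, 0, 0, 0, 16.9, -1.3, -1.3, -1]'

```text
time: 10.07
position: [696.0, -50.6, 270.2]
ee_rot: [[0.075, 0.997, 0.001], [0.997, -0.075, -0.002], [-0.002, 0.001, -1.0]]
contact_force: [-3.8, -0.9, 14.3]
width: 7.2
```

>>> move_arm --rows '[0, 0, 0, 16.7, -1.2, -3, -1, 0, 0, 0, 10, -0.7, -2.5, -1, 0, 0, 0, 0, 0, 0, -1]'

```text
time: 10.32
position: [726.0, -53.1, 264.0]
ee_rot: [[0.076, 0.997, 0.008], [0.997, -0.076, -0.002], [-0.002, 0.008, -1.0]]
contact_force: [1.7, -2.0, 3.5]
width: 7.4
```

```bash
python3 - <<'E'
from h import *
print(read_state()['position'],read_state()['width'],read_state()['contact_force'])
def g(im): return np.clip(im.astype(float)*1.6,0,255).astype(np.uint8)
s=snapshot('scene'); crop(g(s),225,155,385,310,5,'pics/s11.png')
E
```

```text
[725.98564131 -53.09103882 264.00675973] 7.373292460422812 [ 1.66459809 -2.00611294  3.50963286]
```

View pics/s11.png

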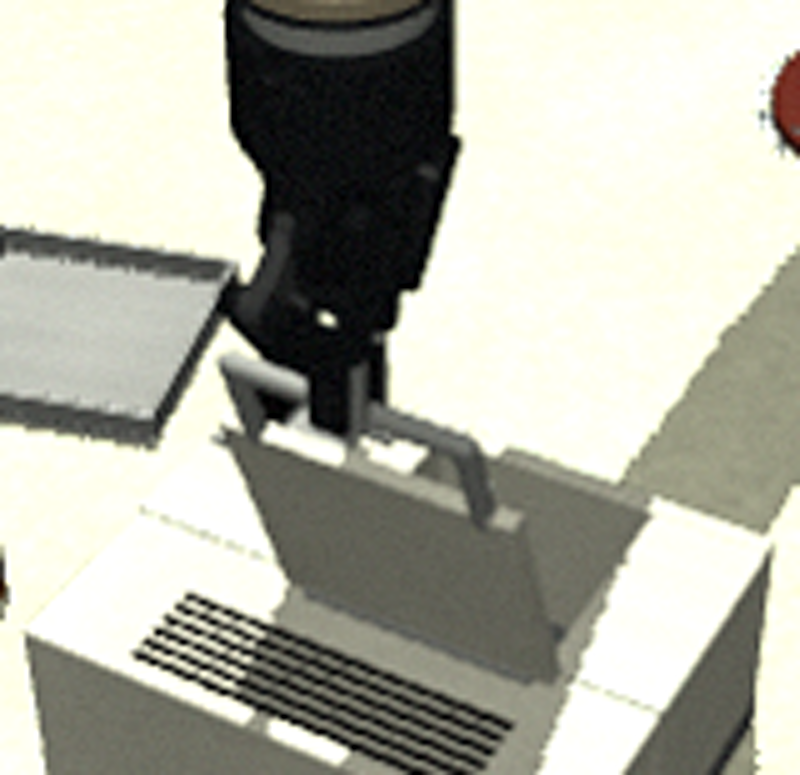

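>>> move_arm --rows '[0, 0, 0, 0, 0, 0, -0.2, 0, 0, 0, 0, 0, 0, -0.2, 0, 0, 0, 0, 0, 0, -0.2, 0, 0, 0, 0, 0, 12, -0.2, 0, 0, 0, 0, 0, 20, -0.2]'

```text
time: 10.78
position: [720.6, -50.7, 291.4]
ee_rot: [[0.073, 0.997, -0.007], [0.997, -0.073, 0.0], [-0.0, -0.007, -1.0]]
contact_force: [-0.2, -0.2, -0.4]
width: 34.4
```

>>> move_arm --rows '[0, 0, 0, 0, 0, 20, -0.2, 0, 0, 0, -25, 2, 10, -0.2, 0, 0, 0, -30, 2, 0, -0.4, 0, 0, 0, -30, 2, 0, -0.4, 0, 0, 0, -30, 2, 0, -0.4]'

```text
time: 11.2
position: [605.7, -42.3, 324.2]
ee_rot: [[0.073, 0.997, -0.0], [0.997, -0.073, 0.0], [0.0, -0.0, -1.0]]
contact_force: [0.4, 0.3, 0.5]
width: 25.2
```

```bash
python3 - <<'E'
from h import *
print(read_state()['position'],read_state()['width'],read_state()['contact_force'])
def g(im): return np.clip(im.astype(float)*1.6,0,255).astype(np.uint8)
T=wristT();np.save('w12.npy',T);w=snapshot('wrist'); cv2.imwrite('pics/w12.png',g(w)[:,:,::-1])
s=snapshot('scene'); crop(g(s),215,155,385,310,4,'pics/s12.png')
p=(610.8,-43.7);c,s=np.cos(-.0739),np.sin(-.0739)
for q in((0,18,108),(0,-18,108),(0,40,80),(0,-40,80),(-55,55,120),(-55,-55,120),(55,55,120)):
    W=(p[0]+c*q[0]-s*q[1],p[1]+s*q[0]+c*q[1],q[2]); print(q,W,proj('wrist',W,T))
E
```

```text
[605.65720591 -42.32194243 324.2059993 ] 25.202932442230274 [0.35068186 0.30175912 0.50027357]
(0, 18, 108) (np.float64(612.128989580308), np.float64(-25.749128525460595), 108) [321.07603305 191.53926505]
(0, -18, 108) (np.float64(609.4710104196919), np.float64(-61.650871474539414), 108) [320.94465858 222.2749195 ]
(0, 40, 80) (np.float64(613.7533101784624), np.float64(-3.8091745010235414), 80) [320.87302742 169.46429325]
(0, -40, 80) (np.float64(607.8466898215376), np.float64(-83.59082549897647), 80) [320.61700729 233.53908437]
(-55, 55, 120) (np.float64(560.0109164342931), np.float64(15.210686556478443), 120) [269.93585917 159.01187579]
(-55, -55, 120) (np.float64(551.8893134435215), np.float64(-94.4890835657068), 120) [273.7872531 255.5901784]
(55, 55, 120) (np.float64(669.7106865564784), np.float64(7.089083565706808), 120) [372.72321928 159.12388716]
```

View pics/w12.png

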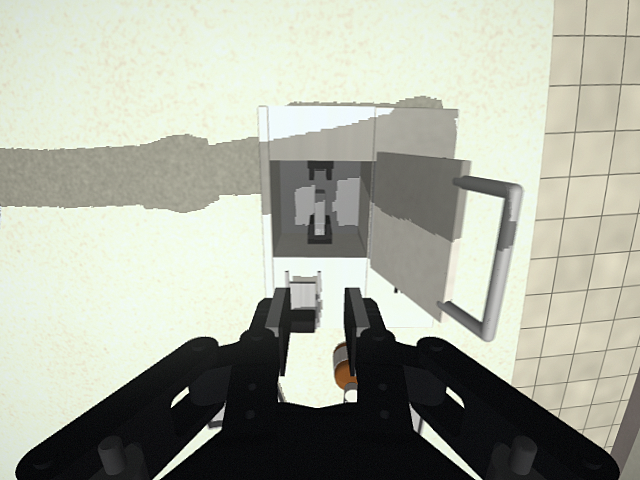

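View pics/s12.png

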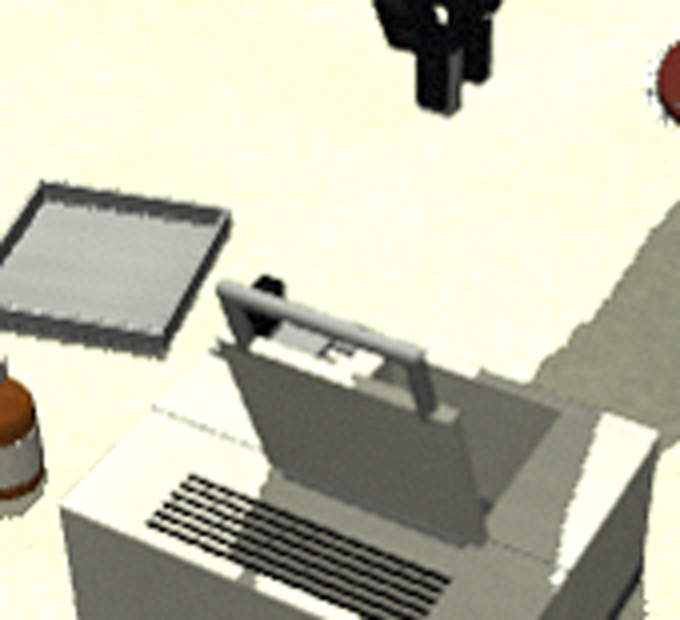

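```bash
python3 - <<'E'
from h import *
w=cv2.imread('pics/w12.png')[:,:,::-1]; crop(w,260,145,385,265,6,'pics/w12c.png')
T=np.load('w12.npy')
E
```

```text
(no output)
```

View pics/w12c.png

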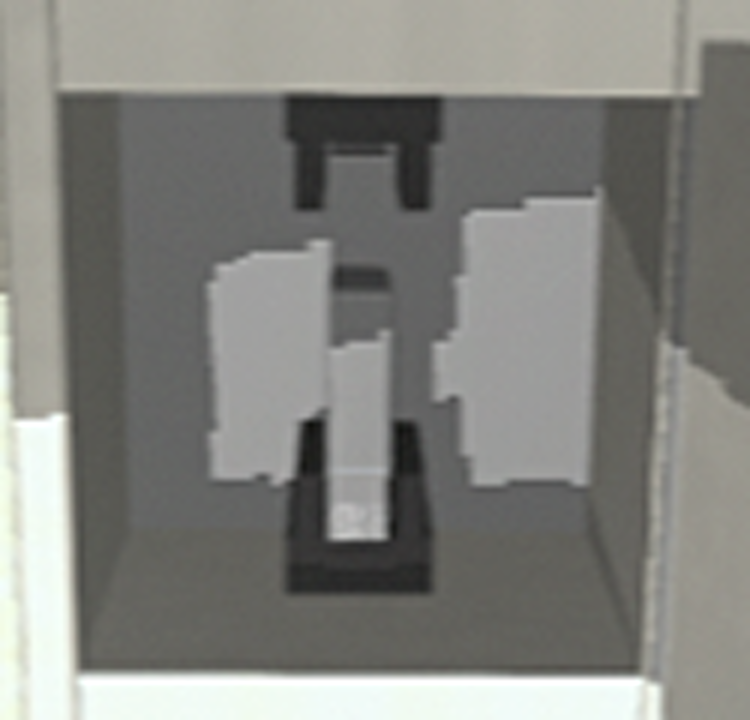

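>>> move_arm --rows '[0, 0, 0, 2, -0.8, -25, -0.4, 0, 0, 0, 2, -0.8, -35, -0.4, 0, 0, 0, 0, 0, -35, -0.4, 0, 0, 0, 0, 0, -35, -0.4, 0, 0, 0, 0, 0, -30, -0.4]'

```text
time: 11.72
position: [611.1, -44.5, 162.1]
ee_rot: [[0.074, 0.997, -0.001], [0.997, -0.074, 0.0], [0.0, -0.001, -1.0]]
contact_force: [0.7, -0.0, 0.1]
width: 25.3
```

>>> move_arm --rows '[0, 0, 0, 0, 0, -15, -0.4, 0, 0, 0, 0, 0, -9, -0.4, 0, 0, 0, 0, 0, 0, -0.4]'

```text
time: 11.97
position: [610.5, -44.5, 138.2]
ee_rot: [[0.074, 0.997, -0.004], [0.997, -0.074, 0.001], [0.0, -0.004, -1.0]]
contact_force: [0.3, 0.2, 0.0]
width: 25.7
```

```bash
python3 - <<'E'
from h import *
s=read_state();print(s['position'],s['width'],s['contact_force'],s['ee_rot'][:,2])
def g(im): return np.clip(im.astype(float)*1.6,0,255).astype(np.uint8)
T=wristT();np.save('w13.npy',T);w=snapshot('wrist'); cv2.imwrite('pics/w13.png',g(w)[:,:,::-1])
s=snapshot('scene'); crop(g(s),215,145,385,290,4,'pics/s13.png')
for q in((609.8,-44,108),(609.8,-44,80)): print(proj('wrist',q,T))
E
```

```text
[610.47790697 -44.46883192 138.15418379] 25.66285164470966 [0.2824233  0.17035363 0.03963941] [-4.02101748e-03  5.23441914e-04 -9.99991779e-01]
[315.0606842  268.03151498]
[315.43435683 252.52671975]
```

View pics/w13.png

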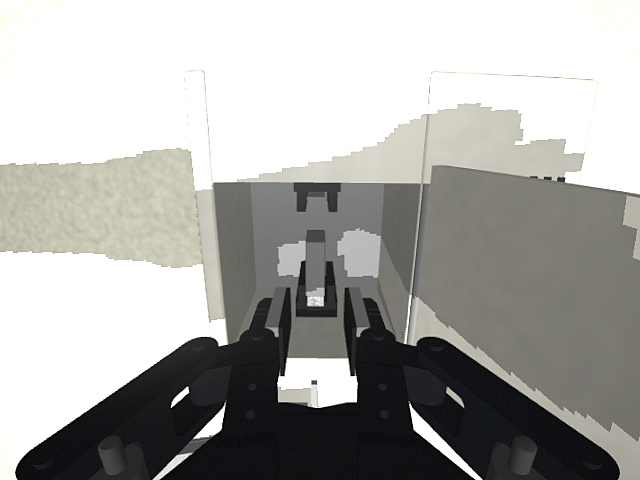

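View pics/s13.png

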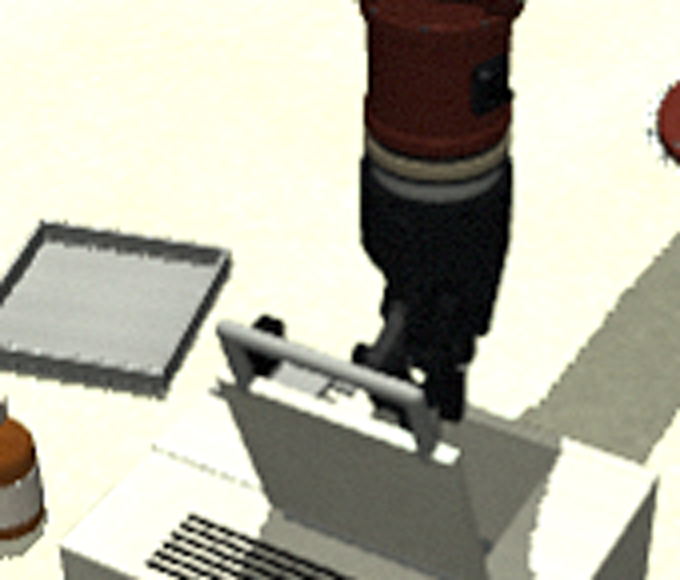

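>>> move_arm --rows '[0, 0, 0, -0.5, 0, -15, -0.4, 0, 0, 0, 0, 0, -15, -0.4, 0, 0, 0, 0, 0, -10, -0.4, 0, 0, 0, 0, 0, -8, -0.4, 0, 0, 0, 0, 0, 0, -0.4]'

```text
time: 12.48
position: [610.5, -44.7, 91.6]
ee_rot: [[0.074, 0.997, -0.001], [0.997, -0.074, 0.0], [-0.0, -0.001, -1.0]]
contact_force: [-0.2, 0.4, 0.9]
width: 25.6
```

>>> move_arm --rows '[0, 0, 0, 0, 0, -8, -0.4, 0, 0, 0, 0, 0, -6, -0.4, 0, 0, 0, 0, 0, -5, -0.4, 0, 0, 0, 0, 0, 0, -0.4]'

```text
time: 12.82
position: [610.2, -44.7, 72.3]
ee_rot: [[0.074, 0.997, -0.002], [0.997, -0.074, -0.0], [-0.0, -0.002, -1.0]]
contact_force: [-0.1, 0.2, -0.6]
width: 25.8
```

```bash
python3 - <<'E'
from h import *
s=read_state();print(s['position'],s['width'],s['contact_force'],s['ee_rot'][:,2])
def g(im): return np.clip(im.astype(float)*2.5,0,255).astype(np.uint8)
w=snapshot('wrist'); crop(g(w),200,170,440,350,3,'pics/w14.png')
E
```

```text
[610.2145188  -44.72905219  72.33275696] 25.79888149012063 [-0.06439946  0.18195837 -0.64184181] [-1.95488835e-03 -6.03744764e-06 -9.99998089e-01]
```

View pics/w14.png

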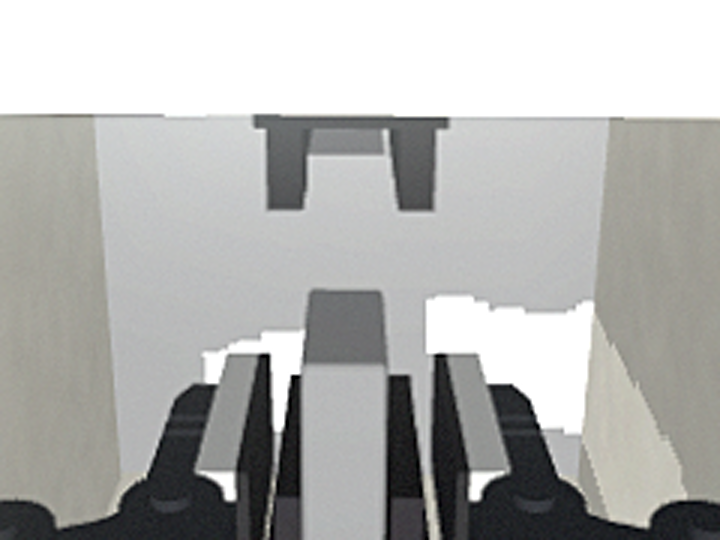

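>>> move_arm --rows '[0, 0, 0, 0, 0, -4, -0.4, 0, 0, 0, 0, 0, -4, -0.4, 0, 0, 0, 0, 0, 0, -0.4]'

```text
time: 13.12
position: [610.4, -44.7, 64.6]
ee_rot: [[0.074, 0.997, -0.001], [0.997, -0.074, -0.0], [-0.0, -0.001, -1.0]]
contact_force: [-0.5, -0.5, 0.1]
width: 25.3
```

>>> move_arm --rows '[0, 0, 0, 0, 0, 0, -1, 0, 0, 0, 0, 0, 0, -1, 0, 0, 0, 0, 0, 0, -1, 0, 0, 0, 0, 0, 0, -1, 0, 0, 0, 0, 0, 0, -1]' --grip_force 50

```text
time: 13.53
position: [610.8, -44.7, 65.3]
ee_rot: [[0.074, 0.997, -0.0], [0.997, -0.074, 0.0], [-0.0, -0.0, -1.0]]
contact_force: [0.0, -0.1, -2.1]
width: 11.1
```

>>> move_arm --rows '[0, 0, 0, 0, 0, 5, -1, 0, 0, 0, 0, 0, 8, -1, 0, 0, 0, 0, 0, 10, -1, 0, 0, 0, 0, 0, 12, -1, 0, 0, 0, 0, 0, 12, -1]'

```text
time: 13.95
position: [611.2, -44.6, 114.1]
ee_rot: [[0.074, 0.997, 0.001], [0.997, -0.074, 0.0], [0.0, 0.001, -1.0]]
contact_force: [0.3, 0.2, -1.6]
width: 11.3
```

>>> move_arm --rows '[0, 0, 0, 0, 0, 14, -1, 0, 0, 0, 0, 0, 14, -1, 0, 0, 0, 0, 0, 14, -1, 0, 0, 0, 0, 0, 14, -1, 0, 0, 0, 0, 0, 14, -1]'

```text
time: 14.37
position: [611.1, -44.6, 184.7]
ee_rot: [[0.074, 0.997, 0.002], [0.997, -0.074, -0.0], [0.0, 0.002, -1.0]]
contact_force: [0.5, -0.2, -1.9]
width: 11.5
```

>>> move_arm --rows '[0, 0, 0, 0, 0, 14, -1, 0, 0, 0, 0, 0, 14, -1, 0, 0, 0, 0, 0, 10, -1, 0, 0, 0, 0, 0, 5, -1, 0, 0, 0, 0, 0, 0, -1]'

```text
time: 14.78
position: [611.7, -44.5, 227.4]
ee_rot: [[0.074, 0.997, 0.003], [0.997, -0.074, -0.0], [0.0, 0.003, -1.0]]
contact_force: [0.6, 0.5, -1.6]
width: 11.3
```

```bash
python3 - <<'E'
from h import *
s=read_state();print(s['position'],s['width'],s['contact_force'],s['ee_rot'][:,2])
def g(im): return np.clip(im.astype(float)*1.6,0,255).astype(np.uint8)
s=snapshot('scene'); crop(g(s),195,85,395,285,4,'pics/s15.png')
E
```

```text
[611.66939025 -44.53433414 227.35344424] 11.288208685085102 [ 0.59386324  0.49043379 -1.58233827] [ 3.33267023e-03 -1.09398917e-04 -9.99994441e-01]
```

View pics/s15.png

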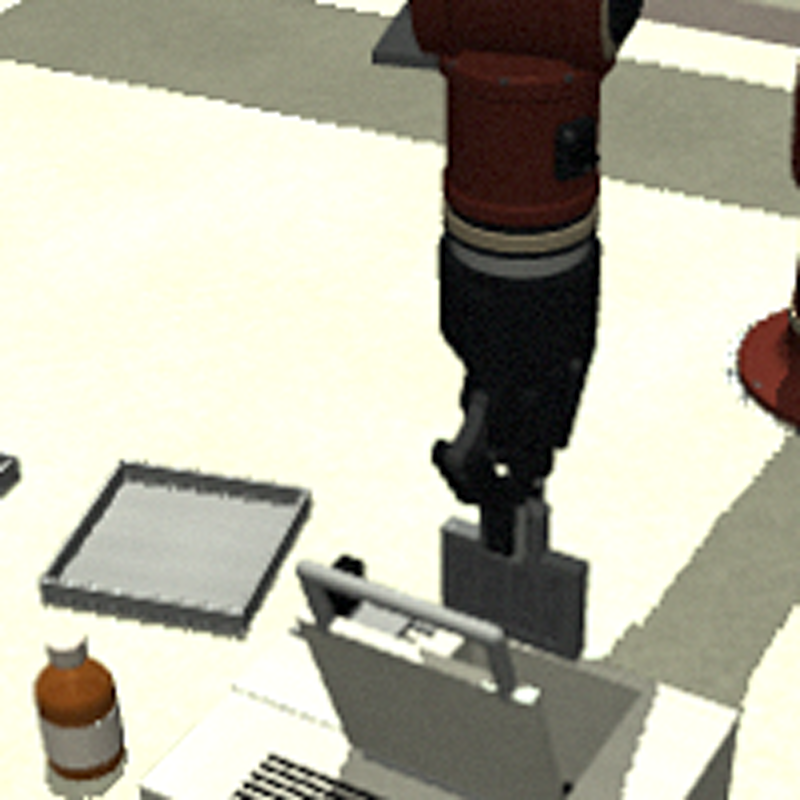

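>>> move_arm --rows '[0, 0, 0, -6, -4, 0, -1, 0, 0, 0, -13, -12, 0, -1, 0, 0, 0, -15, -18, 0, -1, 0, 0, 0, -15, -20, 0, -1, 0, 0, 0, -15, -22, 0, -1]'

```text
time: 15.25
position: [545.0, -120.9, 224.3]
ee_rot: [[0.072, 0.997, -0.003], [0.997, -0.072, 0.001], [0.0, -0.003, -1.0]]
contact_force: [0.6, 0.0, -1.0]
width: 11.0
```

>>> move_arm --rows '[0, 0, 0, -15, -22, 0, -1, 0, 0, 0, -15, -24, 0, -1, 0, 0, 0, -13, -24, 0, -1, 0, 0, 0, -12, -24, 0, -1, 0, 0, 0, -11, -24, 0, -1]'

```text
time: 15.67
position: [478.6, -239.8, 224.5]
ee_rot: [[0.074, 0.997, -0.003], [0.997, -0.074, 0.001], [0.0, -0.003, -1.0]]
contact_force: [-0.3, 0.3, -1.0]
width: 11.4
```

>>> move_arm --rows '[0, 0, 0, -10, -24, -4, -1, 0, 0, 0, -9, -24, -8, -1, 0, 0, 0, -8, -24, -10, -1, 0, 0, 0, -7, -21, -12, -1, 0, 0, 0, -6, -17, -12, -1]'

```text
time: 16.08
position: [438.6, -350.8, 178.0]
ee_rot: [[0.076, 0.997, -0.002], [0.997, -0.076, -0.0], [-0.0, -0.002, -1.0]]
contact_force: [0.6, -0.3, -2.0]
width: 11.7
```

>>> move_arm --rows '[0, 0, 0, -4, -13, -8, -1, 0, 0, 0, -3, -8, -5, -1, 0, 0, 0, -1, -4, -3, -1, 0, 0, 0, 0, 0, 0, -1, 0, 0, 0, 0, 0, 0, -1]'

```text
time: 16.5
position: [433.8, -372.5, 163.7]
ee_rot: [[0.072, 0.997, 0.001], [0.997, -0.072, 0.001], [0.001, 0.001, -1.0]]
contact_force: [-0.8, 0.2, -0.1]
width: 10.9
```

```bash
python3 - <<'E'
from h import *
s=read_state();print(s['time'],s['position'],s['width'],s['contact_force'],s['ee_rot'][:,2])
def g(im): return np.clip(im.astype(float)*1.6,0,255).astype(np.uint8)
s=snapshot('scene'); cv2.imwrite('pics/s16.png',g(s)[:,:,::-1])
T=wristT();w=snapshot('wrist'); cv2.imwrite('pics/w16.png',g(w)[:,:,::-1])
t=snapshot('top'); crop(g(t),220,140,560,380,2.3,'pics/t16.png')
E
```

```text
16.5 [ 433.79168121 -372.47459225  163.66215596] 10.901268969562198 [-0.84477277  0.16750621 -0.06208872] [ 8.27376369e-04  8.90193756e-04 -9.99999262e-01]
```

View pics/s16.png

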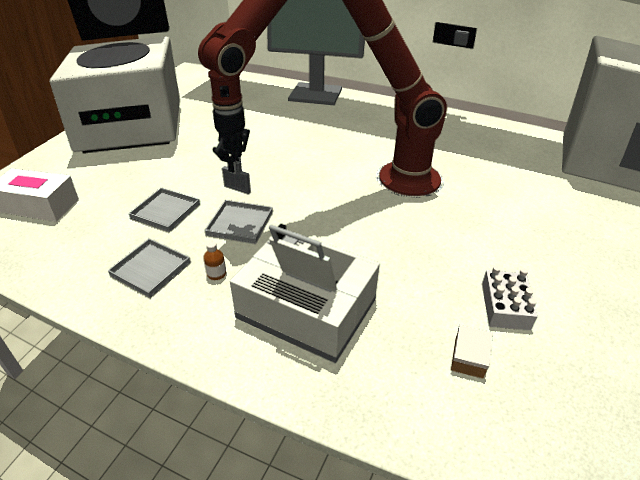

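View pics/w16.png

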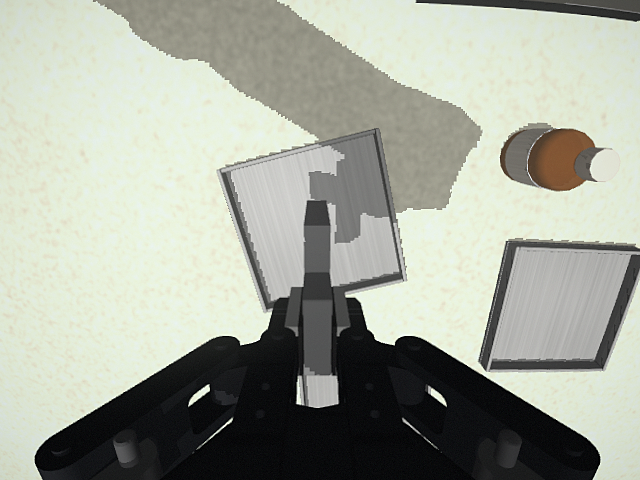

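View pics/t16.png

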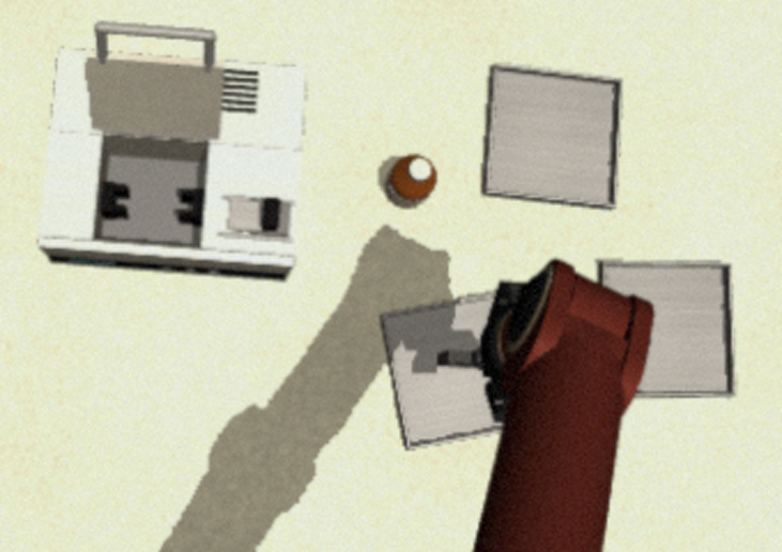

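```bash
python3 - <<'E'
from h import *
T=wristT(); c=[at('wrist',u,v,20,T) for u,v in((218,170),(380,129),(406,280),(265,311))]
print(np.round(c,0),np.mean(c,0))
q=(433.8,-372.5)
for dy in(40,-40):
  for z in(118,178): print(dy,z,proj('scene',(q[0]+.074*dy,q[1]+dy,z)))
s=cv2.imread('pics/s16.png')[:,:,::-1]; crop(s,205,110,270,210,6,'pics/s16c.png')
E
```

```text
[[ 349. -318.   20.]
 [ 496. -293.   20.]
 [ 520. -439.   20.]
 [ 375. -463.   20.]] [ 434.81184961 -378.12031771   20.        ]
40 118 [249.41822787 193.32690075]
40 178 [247.51140914 174.21923119]
-40 118 [225.26084616 185.44745507]
-40 178 [222.71703856 166.62529035]
```

View pics/s16c.png

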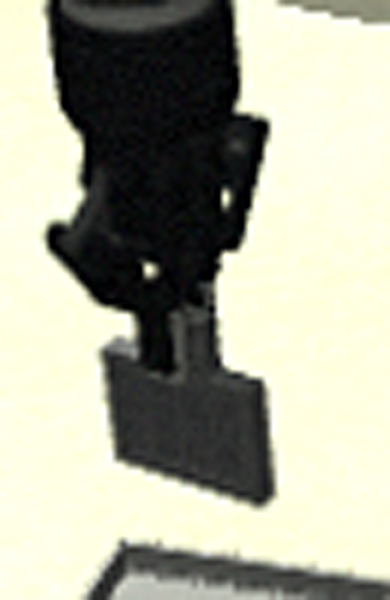

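>>> move_arm --rows '[0, 0, 0, 0, -3, 0, -1, 0, 0, 0, 0, 0, 0, -1, 0, 0, 0, 0, 0, 0, -1, 0, 0, 0, 0, 0, 0, -1, 0, 0, 0, 0, 0, 0, -1]'

```text
time: 17.07
position: [433.0, -376.6, 163.5]
ee_rot: [[0.074, 0.997, 0.0], [0.997, -0.074, 0.0], [0.0, 0.0, -1.0]]
contact_force: [0.3, -0.5, -0.3]
width: 10.6
```

```bash
python3 - <<'E'
from h import *
s=read_state();print(s['time'],s['position'],s['width'],abs(s['joint_velocities']).max())
print(close_job())
E
```

```text
17.0667 [ 432.95457608 -376.5760094   163.46709671] 10.637615381188626 0.0022839701142223423
the job is handed in; nothing more can be done
None
```

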